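Pack the bearing driver kit and latch its case

TASK

Pack the bearing driver kit back into its blue case: stand every round driver that is out on the bench in the pocket of its own size, then fit the grey divider tray over them by its yellow spine, and lay whichever of the square drive bar and the green crossbar are there in the tray bays of their own width. Then close the lid, hook the latch's wire loop into the keeper on the lid, and press the red lever down past its dead point until it lies home against the case. Leave the other things on the bench where they are; now and then something may get bumped while you work, so check as you go.

Things in the scene. Friction and masses are not known exactly. Their poses are not given: they have to be found in the camera images.
- case: blue box fixed to the bench, 168 (x) x 258 (y) outside, walls 6 thick, rim 98 above the bench. Origin: centre of its underside; z up; -x is its front with the latch, +x the lid hinge side. Grey foam fills it up to 34 above the bench, with three round pockets 24 deep in a row along y; ledges at both y ends carry the tray's underside 66 above the bench
- pocket_l (a point): centre of the floor of the large pocket: 71 diameter, floor 10 above the bench, mouth at 34
- pocket_m (a point): the same for the medium pocket, 59 diameter
- pocket_s (a point): the same for the small pocket, 47 diameter
- driver_l_mid (a point): large bearing driver, bare aluminium, standing upright: a disc 66 diameter x 24 tall with a round shank 28 diameter x 30 tall on top (54 overall). The point is on its axis half-way up, 27 above its foot; z up along the shank. Absent in some runs
- driver_m_mid (a point): medium driver, the same but with a disc of 54 diameter. Absent in some runs
- driver_s_mid (a point): small driver, the same but with a disc of 42 diameter. Absent in some runs
- tray_spine (a point): grey divider tray, 150 (x) x 232 (y), floor 3 thick, rim 21 tall (cut away at the middle of the long sides), with a yellow spine to lift it by: 10 thick (x), 170 long (y), from 3 to 27 above the tray's underside. The point is the middle of the spine, 15 above the underside; y along the spine. It fits the 156 x 246 inside of the case either way round; seated, its underside is at 66
- bay_narrow (a point): centre of the narrow bay of the tray, on the tray's floor, 40 to the +x side of the spine; the bay runs along y. Two pairs of black stops 12 tall, 65 either side of the centre, leave a 27 wide gap
- bay_wide (a point): the same for the wide bay, 42 to the -x side of the spine, with a 37 wide gap
- drive_bar_mid (a point): drive bar of dark steel lying flat, 170 long (its y): a square middle 20 x 20 and 110 long, with round ends 18 diameter. The point is its centre, 10 above its underside. It belongs in the narrow bay. Absent in some runs
- crossbar_mid (a point): green flat puller crossbar lying flat, 170 long (its y), 30 wide (x), 16 thick, with a round boss 26 diameter and 6 tall in the middle of its top. The point is in its middle, 8 above its underside. It belongs in the wide bay, boss up. Absent in some runs
- lid (a joint): angle of the lid in rad: 0 closed, grows as it opens (about 1.75 to 1.95 at the start); a stiff hinge, the lid stays where it is left; up to 6 N at the free edge moves it
- lid_hinge (a point): middle of the lid's hinge line (on the case, at its +x rim, 98 above the bench); the line runs along the case's y
- lid_edge (a point): middle of the free edge of the lid, half-way through its thickness. The lid is a flat slab 168 x 258 x 11.5 whose underside passes through the hinge line; closed, its top is 110 above the bench
- keeper (a point): where the loop's cross bar has to lie: in a steel channel 24 wide (y) on the lid's free edge, 20 out from the edge, open upward when the lid is closed, 17 between outer lip (10 from this point) and root. The lip reaches 3 above this point, the root 6, the channel's floor is 4 below. Lid closed, it is 102 above the bench, right above the lever's pivot
- lever_pivot (a point): hinge of the latch lever, on the front of the case, 20 out from the front face and 58 above the bench; its axis runs along the case's y. The loop's bar can be moved about anywhere between 36 and 62 from this axis: it goes up and over the keeper's outer lip and down into the channel
- lever (a joint): angle of the red latch lever, rad: 0 lies home, hanging straight down against the case; grows as it swings out and up (1.57 points straight out; 1.3 to 1.8 at the start, at most 2.6). It stays where it is left. With the loop hooked it is under spring tension below about 1.5, takes up to 0.16 N m, and its dead point is at 0.25
- lever_tip (a point): end of the lever, 46 from its pivot. The lever is a flat plate 22 wide (y) and 4 thick; the face that looks outward when home (upward when it sticks out) lies 7 from the pivot line
- loop_bar (a point): middle of the wire loop's round steel cross bar: 8 diameter, 52 long along the case's y, pinched by its flat ends. Its legs (17 either side) are 50 long and run to a pin on the lever 14 from the lever's pivot; they stretch like a spring, 3 N per mm. Loop and lever stay where left and turn as the bar is moved (1 to 3 N). Open at the start, the bar 60 to 85 out from the case
- grease_jar: a squat amber jar with a red screw cap, 60 across, 70 tall; a bystander, origin at the middle of its underside
- spanner: a flat steel spanner 200 long; a bystander, origin at the middle of its underside
- screwdriver: a screwdriver with an orange handle, 200 long, 26 thick; a bystander, origin at the middle of its underside
Things that resemble listed ones, but are neither listed nor needed, are in the scene too. Leave any pink look-alike of the part that bears driver_l_mid alone. Leave any pink look-alike of the part that bears driver_m_mid alone.

How it is judged:
By the outcome, as a careful person would: the job done as asked, in the order asked, and still so for the second after the job is handed in, with the robot touching nothing.
Of driver_l, driver_m, driver_s only 2 to 3 are there at a start; the rules pass over those that are not, and their reading is None.
Of drive_bar, crossbar only 1 to 2 are there at a start; the rules pass over those that are not, and their reading is None.
At some moment in a run one of driver_l, driver_m, driver_s, drive_bar, crossbar, tray may be knocked a few centimetres aside while the robot is not near it.
It also fails if it takes over 210 s, if anything falls off the work surface, if the arm or the gripper's body presses on something with over 40 N, if the wrist force passes 120 N, or if a joint passes its speed limit or range.

ROBOT

A 6-joint arm with a two-finger parallel gripper is mounted at the origin on the work surface. World frame = base frame: x ahead of the robot, y to its left, z up, the work surface at z = 0. Lengths are in mm, angles in rad, forces in N, time in s.
With the tool pointing down it reaches from about 325 to 875 mm from the base axis. Payload 4.4 kg.
Tool frame: the origin (TCP) lies on the centre line of the jaws, within the pads' length; the fingertips stand ahead of it and the grasp point (between the pads) lies 6 mm ahead of it (ctrl.tcp_to_tips is the z of the fingertips in the tool frame, in mm); z points along the fingers, y is the direction in which the jaws open and shut (so a half turn about z gives the same grasp; the last joint's range is limited). The gripper opens to 85 mm and grips with 20 to 120 N. Pads are 22 mm wide; open, the fingers measure 114 mm over their backs; the gripper's body (76 mm by 85 mm) begins 54 mm behind the grasp point. The pads swing forward as they close: fully open they stand 13 mm farther back than shut.
Start: joints at [1.052, 0.207, 1.542, -0, 1.393, -0.15], TCP at [206.759, 536.543, 256.282] pointing down, gripper open.
Joint ranges: [-2.73, 2.73], [-0.86, 2.22], [0.23, 2.46], [-1.11, 4.25], [0.08, 2.63], [-2.82, 2.82]. Speed limits (rad/s): [2.79, 2.79, 3.14, 3.14, 3.14, 3.14].

INTERFACE

Orientations are given as a 3x3 rotation matrix whose columns are the frame's x, y, z axes.
In Python, from plant import ctrl, sensors, optics gives the robot as it stands. Calls block until the motion is done:
- ctrl.move_ptp(position, orientation): joint-space move of the TCP to a pose.
- ctrl.move_l(position, rot=None, vel=150, threshold=None): straight line of the TCP; rot=None keeps the orientation; vel is the mean speed in mm/s. With threshold (N) it stops when the force on the tool has changed by that much, and returns True; else False.
- ctrl.set_joints(angles): joint-space move.
- ctrl.gripper_to(opening, force=None): finger opening in mm; force is the grip in N (None keeps the last); returns when the fingers have stopped.
- ctrl.hold(seconds).
- ctrl.solve_ik(position, orientation): joint angles nearest the present ones, or None.
- sensors.read_state(): the state.
- optics.grab_frame(name): name is "scene" or "top" or "wrist"; returns (picture, depth): 480x640x3 uint8, red, green, blue; 480x640 float32, mm along the optical axis (not along the pixel's ray), 0 where there is no reading.
- optics.camera_params(name): a dict with "mtx" (3x3 intrinsics, pixels), "R" (3x3) and "t" (3): a world point X has camera coordinates R X + t; the wrist camera has in their place "T_tool_cam" (4x4, takes a point from camera to tool coordinates, whose origin is the TCP and whose axes are the flange's). Camera axes: x right, y down, z forward; pixel columns grow to the right and rows downward; lengths in mm; the calibration is good to about 2 mm. A picture is of the moment at which its call begins: read the wrist's pose just before it. camera_params takes no time and is no camera call.
A pose or a line that the arm cannot do raises ctrl.MotionError and nothing moves.
- ctrl.finish_job(): hands the job in, once; it reports no verdict.
The state is a dict: "t": time; "q": joint angles; "qvel": joint speeds; "tau": joint torques, N m; "eef_pos": TCP position; "eef_rot": TCP orientation; "force": force on the tool from outside, world axes, zero at the start; "wrist_torque": the same for the moment, N m; "grip_width": finger opening in mm.
Only numpy, scipy, OpenCV 4.12 (cv2) and the standard library are available. Lean on these libraries where they do the work, as an engineer would, in place of code of your own. Each camera call takes 0.05 s, during which the arm holds its last target.

## Working session

There is one attempt and no reset: what is moved stays moved. The work goes in short steps, each a Python script; the robot and the scene stay as the last script left them, time stands still between calls to the robot, and variables do not carry over. Pictures are saved under pics/ and viewed, and the job is handed in when it is done.

```bash
ls; mkdir -p pics
python3 - <<'E'
from plant import ctrl,sensors,optics
import cv2,numpy as np
for n in ["scene","top","wrist"]:
    p,d=optics.grab_frame(n); cv2.imwrite(f"pics/{n}0.png",p[:,:,::-1]); np.save(f"pics/{n}0.npy",d)
    print(n,optics.camera_params(n), d.min(),d.max())
s=sensors.read_state(); print(s, ctrl.tcp_to_tips)
E
```

```text
pics
scene {'mtx': array([[522.25974022,   0.        , 319.22113721],
       [  0.        , 522.25974022, 239.65260316],
       [  0.        ,   0.        ,   1.        ]]), 'R': array([[ 0.13439185,  0.99090395,  0.00694249],
       [ 0.73763488, -0.09535892, -0.66843209],
       [-0.66168997,  0.09495285, -0.74374078]]), 't': array([-124.76725061, -332.0064335 , 1783.70417926])} 0.0 3782.905
top {'mtx': array([[438.9106205 ,   0.        , 322.01569144],
       [  0.        , 438.9106205 , 230.6752518 ],
       [  0.        ,   0.        ,   1.        ]]), 'R': array([[-0.0161347 , -0.99977584,  0.01370918],
       [-0.98225378,  0.01328656, -0.1870855 ],
       [ 0.18686141, -0.01648447, -0.98224797]]), 't': array([ 27.19973675, 545.28363328, 985.03090861])} 0.0 2080.7805
wrist {'mtx': array([[355.83769251,   0.        , 317.06738272],
       [  0.        , 355.83769251, 232.59073214],
       [  0.        ,   0.        ,   1.        ]]), 'T_tool_cam': array([[-4.94494424e-04, -9.54685219e-01, -2.97617014e-01,
         7.62432421e+01],
       [ 9.99999466e-01, -7.42028565e-04,  7.18
[... 299 characters left out ...]
-1.47545379e-06,
        1.39351172e+00, -1.50510012e-01]), 'qvel': array([-0.00140449, -0.00263232, -0.00301294,  0.00092145, -0.00035984,
       -0.0006688 ]), 'tau': array([-5.55005863e-05, -3.83510041e+01, -2.92036110e+01, -3.02170583e-04,
        6.65979664e-03,  9.49713609e-06]), 'eef_pos': array([206.48681418, 536.04257577, 255.34657149]), 'eef_rot': array([[-9.33118353e-01,  3.59568206e-01, -9.18350838e-04],
       [ 3.59569272e-01,  9.33117000e-01, -1.61314591e-03],
       [ 2.76892798e-04, -1.83546680e-03, -9.99998277e-01]]), 'force': array([ 0.38758418, -0.11707936, -0.3050551 ]), 'wrist_torque': array([-0.00747223,  0.01729753, -0.02739164]), 'grip_width': 85.49229601440183} 25.0
```

View pics/scene0.png

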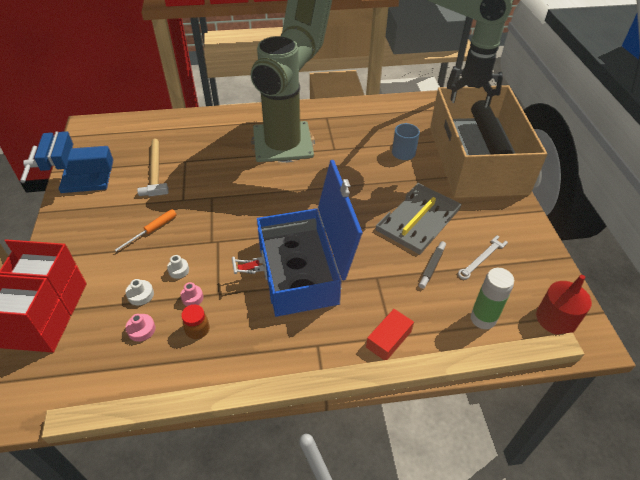

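View pics/top0.png

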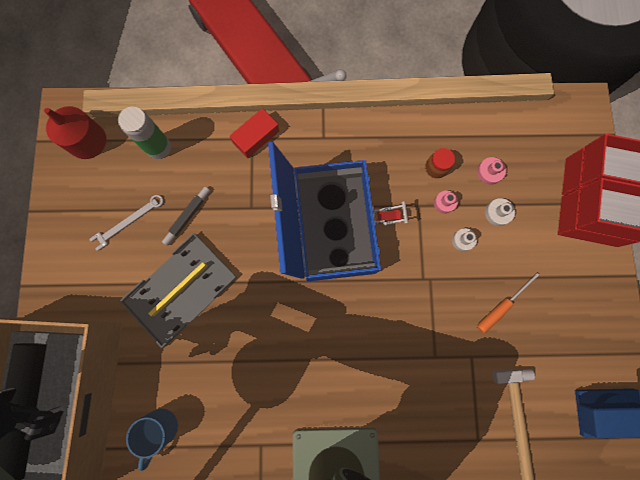

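View pics/wrist0.png

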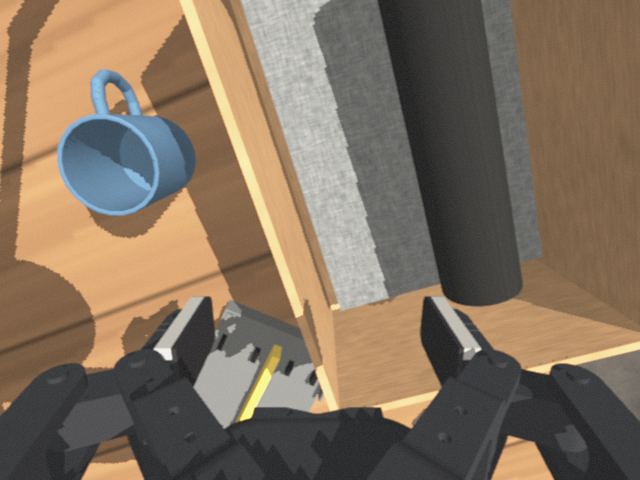

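```bash
cat > h.py <<'E'
from plant import ctrl,sensors,optics
import cv2,numpy as np
def grab(n,save=None):
    s=sensors.read_state()
    p,d=optics.grab_frame(n); c=optics.camera_params(n)
    if n=="wrist":
        T=c["T_tool_cam"]; Rt=s["eef_rot"]; R=(Rt@T[:3,:3]).T; o=s["eef_pos"]+Rt@T[:3,3]; t=-R@o
    else: R,t=c["R"],c["t"]
    if save: cv2.imwrite(f"pics/{save}.png",p[:,:,::-1])
    return dict(p=p,d=d,K=c["mtx"],R=R,t=t)
def cloud(f):
    K=f["K"];v,u=np.mgrid[0:480,0:640]; d=f["d"].astype(float)
    c=np.stack([(u-K[0,2])/K[0,0]*d,(v-K[1,2])/K[1,1]*d,d],-1)
    X=(c-f["t"])@f["R"]; X[d<=0]=np.nan
    return X
def atz(f,u,v,z):
    K=f["K"]; r=f["R"].T@np.array([(u-K[0,2])/K[0,0],(v-K[1,2])/K[1,1],1]); o=-f["R"].T@f["t"]
    return o+r*(z-o[2])/r[2]
def proj(f,X):
    c=f["R"]@np.asarray(X,float)+f["t"]; K=f["K"]; return K[0,0]*c[0]/c[2]+K[0,2],K[1,1]*c[1]/c[2]+K[1,2]
def crop(f,x0,y0,x1,y1,name,s=3):
    cv2.imwrite(f"pics/{name}.png",cv2.resize(f["p"][y0:y1,x0:x1,::-1],None,fx=s,fy=s,interpolation=cv2.INTER_CUBIC))
def down(yaw):  # tool y axis (jaw dir) at angle yaw in world xy
    c,s=np.cos(yaw),np.sin(yaw); y=np.array([c,s,0]); z=np.array([0,0,-1.]); x=np.cross(y,z); return np.stack([x,y,z],1)
E
python3 - <<'E'
from h import *
f=grab("top"); X=cloud(f)
np.set_printoptions(precision=1,suppress=True)
crop(f,400,140,540,260,"top_drv",5)
crop(f,260,130,430,290,"top_case",4)
for u,v in [(500,211),(465,239),(492,170),(446,201),(187,215),(178,290),(440,250),(320,145),(375,200),(380,235),(275,200),(390,214),(405,213)]:
    print(u,v,X[v,u])
E
```

```text
500 211 [ 589.8 -411.6   42.8]
465 239 [ 520.4 -317.1   55.4]
492 170 [ 692.5 -400.3   45.5]
446 201 [ 614.4 -280.1   50.4]
187 215 [595.3 347.9  18.3]
178 290 [413.2 359.1  26.2]
440 250 [ 502.4 -271.3    3.1]
320 145 [779.8  19.8   0.5]
375 200 [ 632.3 -116.5   -0.3]
380 235 [ 543.1 -125.9   -3.4]
275 200 [556.9 107.6 296. ]
390 214 [ 581.5 -141.7   61.8]
405 213 [ 579.8 -174.    77.7]
```

View pics/top_drv.png

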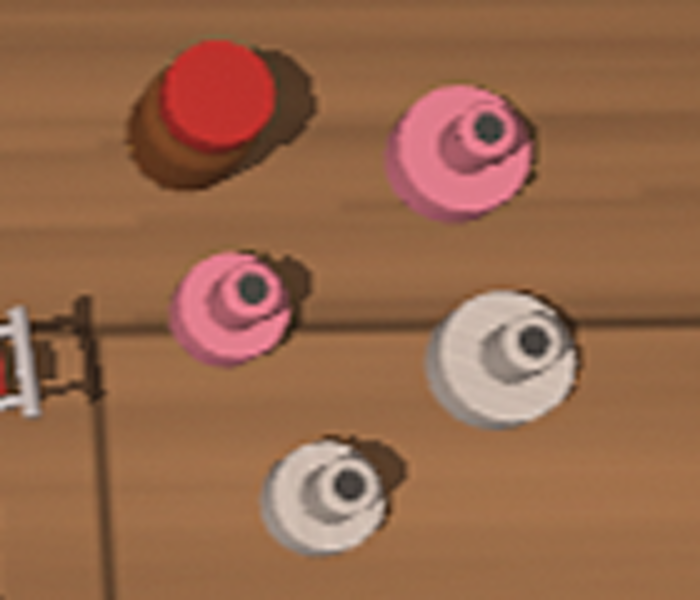

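View pics/top_case.png

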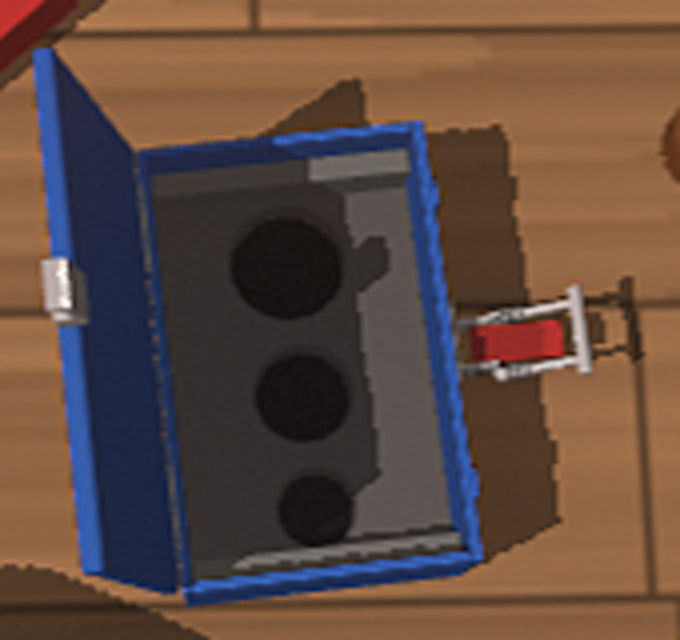

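Run:
```python
from h import *
np.set_printoptions(precision=1,suppress=True)
s=sensors.read_state();p=s["eef_pos"]
ctrl.move_l([p[0],p[1],420],vel=300)
ctrl.move_ptp([500,-340,260],down(0)) if False else None
for yaw in (0,np.pi/2,-np.pi/2,np.pi):
    q=ctrl.solve_ik([540,-340,260],down(yaw)); print(yaw,q)
```

```text
0 [-0.7  0.3  1.4 -0.   1.4 -0.7]
1.5707963267948966 [-0.7  0.3  1.4 -0.   1.4 -2.3]
-1.5707963267948966 [-0.7  0.3  1.4 -0.   1.4  0.9]
3.141592653589793 [-0.7  0.3  1.4 -0.   1.4  2.4]
```

Run:
```python
from h import *
np.set_printoptions(precision=1,suppress=True)
ctrl.move_ptp([580,-340,260],down(0))
ctrl.hold(.3)
f=grab("wrist","w1"); X=cloud(f); np.save("pics/w1X.npy",X)
print(sensors.read_state()["t"],sensors.read_state()["eef_pos"])
```

```text
4.6083 [ 580.1 -339.8  260. ]
```

View pics/w1.png

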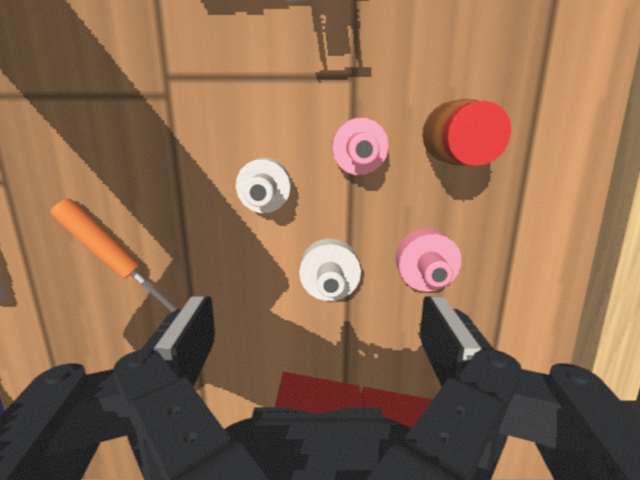

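```bash
cat >> h.py <<'E'
def circ(P):
    P=P[:, :2]; (c,r)=cv2.minEnclosingCircle(P.astype(np.float32).reshape(-1,1,2)); return np.array(c),r
def driver(f,X,u,v,rad=55):
    P=X[v-rad:v+rad,u-rad:u+rad].reshape(-1,3); P=P[~np.isnan(P[:,0])]
    c0=X[v,u,:2]; P=P[np.hypot(*(P[:,:2]-c0).T)<50]
    top=P[(P[:,2]>48)&(P[:,2]<60)]; disc=P[(P[:,2]>19)&(P[:,2]<29)]
    return top,disc
E
python3 - <<'E'
from h import *
np.set_printoptions(precision=1,suppress=True)
f=grab("wrist"); X=cloud(f)
print("bench",X[300,240],X[60,250])
for n,u,v in [("A",330,285),("B",258,191),("pinkL",438,274),("pinkM",364,149)]:
    t,d=driver(f,X,u,v)
    print(n,X[v,u],"top",circ(t),np.median(t[:,2]),len(t),"disc",circ(d),np.median(d[:,2]),len(d))
crop(f,220,100,520,320,"w1c",2)
E
```

```text
bench [ 488.2 -466.2   -2.3] [ 514.9 -207.7   -0.7]
A [ 592.4 -419.9   53.5] top (array([ 593.6, -420. ]), 14.194316864013672) 52.803792046361096 578 disc (array([ 593.4, -420.2]), 33.208316802978516) 22.751879810178494 1964
B [ 525.5 -325.1   54.1] top (array([ 525.4, -326.2]), 14.016942024230957) 52.85941761688409 717 disc (array([ 525.3, -326.3]), 27.108089447021484) 22.91119793174828 1431
pinkL [ 699.  -408.3   52.9] top (array([ 700.4, -408.8]), 14.39978313446045) 52.72973558567303 610 disc (array([ 700.3, -408.9]), 33.451194763183594) 22.766932010626803 1971
pinkM [ 621.1 -287.6   53.9] top (array([ 621.5, -287.4]), 14.030308723449707) 52.91720297042241 787 disc (array([ 621.4, -287.3]), 26.95663833618164) 22.914037022484976 1620
```

View pics/w1c.png

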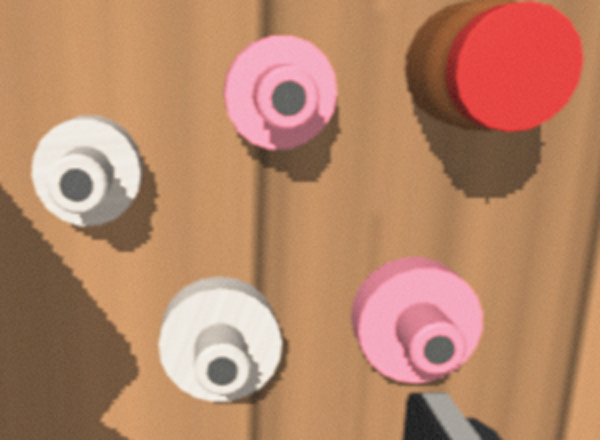

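Run:
```python
from h import *
np.set_printoptions(precision=1,suppress=True)
ctrl.move_ptp([560,-110,340],down(np.pi/2)); ctrl.hold(.3)
f=grab("wrist","w2"); X=cloud(f); np.savez("pics/w2.npz",X=X,**f)
print(sensors.read_state()["t"],sensors.read_state()["eef_pos"])
```

```text
6.1583 [ 560.  -110.5  339.6]
```

View pics/w2.png

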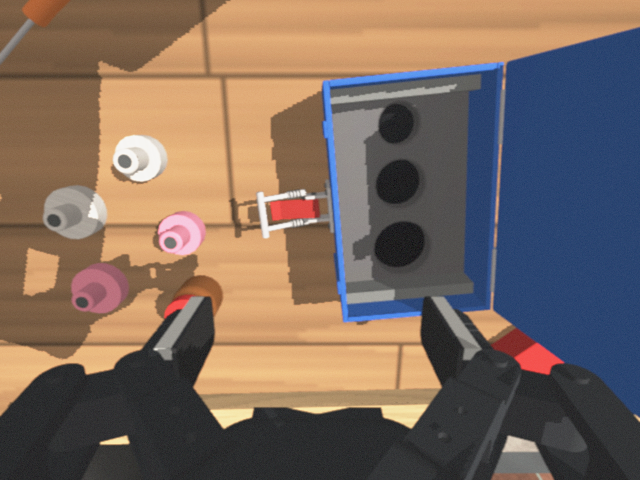

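Run:
```python
from h import *
np.set_printoptions(precision=2,suppress=True)
D=np.load("pics/w2.npz"); X=D["X"]; p=D["p"].astype(int); f=dict(D)
blue=(p[...,2]>p[...,0]+50)
m=blue&(X[...,2]>93)&(X[...,2]<103)&(X[...,1]<90)
P=X[m]; print(len(P),np.median(P[:,2]))
r=cv2.minAreaRect(P[:,:2].astype(np.float32)); print(r, cv2.boxPoints(r))
# corners by pixel at z98
for u,v in [(324,82),(503,63),(494,308),(345,321)]: print(u,v,atz(f,u,v,98), X[v,u])
# pockets
g=p.sum(2)
roi=np.zeros(g.shape,np.uint8); roi[95:275,365:440]=1
dk=((g<150)&(roi>0)).astype(np.uint8)
n,l,st,c=cv2.connectedComponentsWithStats(dk)
for i in range(1,n):
    if st[i,4]>200:
        Q=np.argwhere(l==i)[:,::-1].astype(np.float32)
        e=cv2.fitEllipse(cv2.convexHull(Q.astype(np.int32))); print(st[i],c[i],e, atz(f,*e[0],34), np.nanmedian(X[l==i][:,2]))
cv2.imwrite("pics/w2case.png",cv2.resize(p[50:340,220:520,::-1].astype(np.uint8),None,fx=2,fy=2,interpolation=cv2.INTER_CUBIC))
```

```text
4963 96.8337306667805
((567.0824584960938, -10.553718566894531), (258.4689636230469, 173.5098114013672), 5.358421325683594) [[ 430.31   63.75]
 [ 446.51 -109.  ]
 [ 703.85  -84.86]
 [ 687.65   87.89]]
324 82 [ 448.04 -104.61   98.  ] [ 447.83 -104.57   95.92]
503 63 [432.14  59.74  98.  ] [432.21  59.49  98.51]
494 308 [684.55  88.38  98.  ] [681.46  85.31 103.5 ]
345 321 [700.81 -79.57  98.  ] [701.89 -79.41  96.22]
[ 379  104   35   39 1016] [396.11 123.34] ((395.98150634765625, 123.20863342285156), (33.736698150634766, 39.87406539916992), 15.96859073638916) [485.1  -21.54  34.  ] 9.62708400599285
[ 376  160   44   44 1479] [397.36 181.75] ((397.3978271484375, 181.77774047851562), (40.3135986328125, 46.49174880981445), 40.538333892822266) [551.73 -15.57  34.  ] 9.631586598938236
[ 375  222   50   45 1783] [399.5  243.98] ((399.5863952636719, 243.9258270263672), (43.11823272705078, 52.70451736450195), 60.88468933105469) [629.98  -7.69  34.  ] 9.559169844065377
```

View pics/w2case.png

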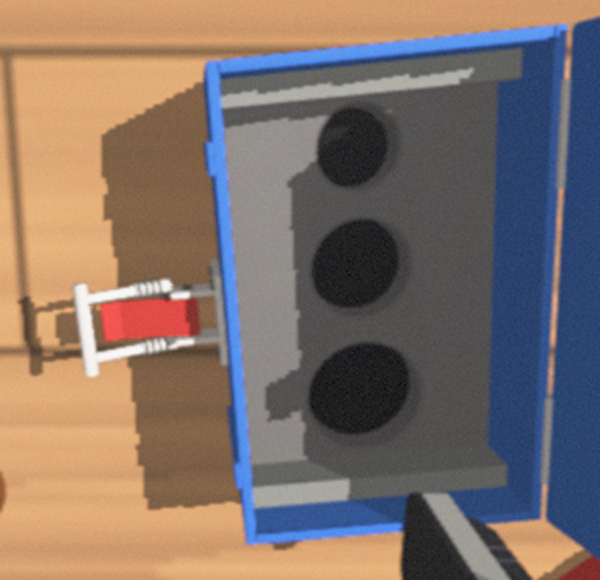

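```bash
cat >> h.py <<'E'
def pockets(f,X,box):
    x0,y0,x1,y1=box
    m=np.zeros(X.shape[:2],np.uint8); m[y0:y1,x0:x1]=(X[y0:y1,x0:x1,2]<29)
    m=cv2.morphologyEx(m,cv2.MORPH_OPEN,np.ones((3,3),np.uint8))
    n,l,st,c=cv2.connectedComponentsWithStats(m); out=[]
    for i in range(1,n):
        if st[i,4]>300:
            h=max(cv2.findContours((l==i).astype(np.uint8),cv2.RETR_EXTERNAL,cv2.CHAIN_APPROX_NONE)[0],key=len)[:,0]
            W=np.array([atz(f,u,v,34) for u,v in h]); A=np.c_[2*W[:,:2],np.ones(len(W))]
            s=np.linalg.lstsq(A,(W[:,:2]**2).sum(1),rcond=None)[0]; out.append((s[0],s[1],np.sqrt(s[2]+s[0]**2+s[1]**2)))
    return out
E
python3 - <<'E'
from h import *
D=np.load("pics/w2.npz"); f=dict(D); X=D["X"]
print(np.nanmedian(X[150:200,440:460,2]))
for o in pockets(f,X,(350,95,450,280)): print(o)
E
```

```text
33.068397574062146
(np.float64(485.43970621244995), np.float64(-18.778759662589437), np.float64(22.41071951939501))
(np.float64(554.0153137005759), np.float64(-12.195506294416191), np.float64(28.276874574042594))
(np.float64(634.5662731038636), np.float64(-4.506056357829948), np.float64(33.963990818152176))
```

Run:
```python
from h import *
np.set_printoptions(precision=1,suppress=True)
D=np.load("pics/w2.npz"); f=dict(D); X=D["X"]
for n,u,v in [("A",55,220),("B",124,160),("pinkM",171,242)]:
    t,d=driver(f,X,u,v)
    print(n,X[v,u],"top",circ(t),np.median(t[:,2]),len(t),"disc",circ(d),np.median(d[:,2]),len(d))
T=grab("top","t3"); XT=cloud(T)
for n,u,v in [("A",506,208),("B",469,237)]:
    t,d=driver(T,XT,u,v); print(n,circ(t),circ(d))
print(pockets(T,XT,(310,180,355,270)))
```

```text
A [ 592.7 -418.1   53.6] top (array([ 592.6, -419.3]), 14.692540168762207) 52.50295940688391 465 disc (array([ 592.6, -419.1]), 33.717247009277344) 22.5635011300831 1503
B [ 523.7 -326.    53.7] top (array([ 524.2, -325.3]), 14.606738090515137) 52.76625000628546 522 disc (array([ 525. , -325.7]), 27.320674896240234) 22.68198607521178 978
pinkM [ 620.3 -285.9   53.3] top (array([ 621.1, -286.4]), 14.248771667480469) 52.6868483305892 422 disc (array([ 620.4, -286.2]), 27.1949405670166) 22.72136048074194 810
A (array([ 593.6, -422.8]), 14.783048629760742) (array([ 594.3, -422.5]), 34.050838470458984)
B (array([0., 0.]), 0.0) (array([0., 0.]), 0.0)
[(np.float64(636.1643809049915), np.float64(-6.701798971400422), np.float64(33.368441457284035)), (np.float64(555.1575587404741), np.float64(-14.202867942243756), np.float64(27.81455619155788))]
```

```bash
cat >> h.py <<'E'
YAW=np.pi/2+0.0945
def st(): 
    s=sensors.read_state(); print("t%.1f"%s["t"],"pos",np.round(s["eef_pos"],1),"F",np.round(s["force"],1),"w %.1f"%s["grip_width"])
    return s
E
python3 - <<'E'
from h import *
R=down(YAW)
ctrl.gripper_to(60,40)
ctrl.move_ptp([593,-420,170],R)
ctrl.move_l([593,-420,54],vel=150,threshold=8)
st()
ctrl.gripper_to(20,50); st()
ctrl.hold(.2)
s=sensors.read_state()["eef_pos"]
ctrl.move_l([s[0],s[1],200],vel=250); st()
f=grab("wrist","w4")
ctrl.move_ptp([634.6,-5.3,200],R); ctrl.hold(.2); st()
f=grab("wrist","w5"); np.savez("pics/w5.npz",X=cloud(f),**f)
E
```

```text
t8.8 pos [ 593.9 -420.6   55.5] F [-0.6  0.1  0.4] w 59.9
t9.2 pos [ 593.9 -420.8   55.9] F [-0.1  0.3  5.6] w 26.3
t10.2 pos [ 592.6 -419.7  197.1] F [ 0.1 -0.1 -3.6] w 26.1
t12.0 pos [634.8  -6.6 200. ] F [ 0.   0.2 -2.9] w 26.4
```

View pics/w5.png

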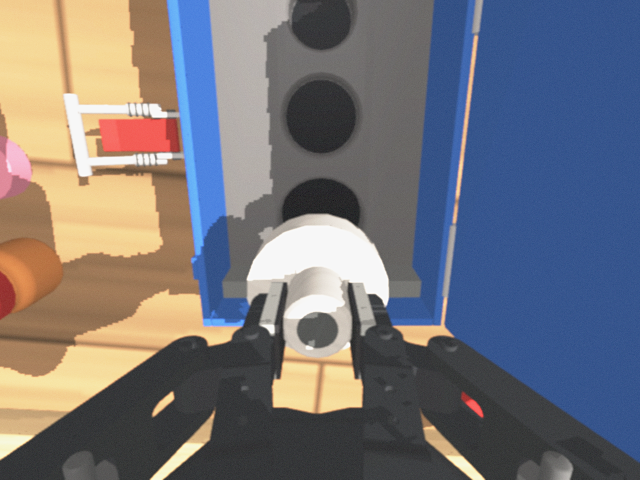

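Run:
```python
from h import *
np.set_printoptions(precision=1,suppress=True)
st(); st()
D=np.load("pics/w5.npz"); f=dict(D); X=D["X"]
P=X[200:330,235:400].reshape(-1,3); d=P[(P[:,2]>160)&(P[:,2]<180)]
print(circ(d), np.median(d[:,2]),len(d))
t=P[(P[:,2]>192)&(P[:,2]<215)];
print(pockets(f,X,(280,0,375,215)))
```

```text
t12.0 pos [634.8  -6.4 199.9] F [ 0.1  0.  -3. ] w 25.7
t12.0 pos [634.8  -6.4 199.9] F [ 0.1  0.  -3. ] w 25.7
(array([633.9,  -7.3]), 32.915748596191406) 167.0835600303949 7208
[(np.float64(490.7996741560956), np.float64(-17.66529666551287), np.float64(19.890818799369804)), (np.float64(554.8820207738265), np.float64(-11.515336947777541), np.float64(28.44664501009579)), (np.float64(621.7618786258645), np.float64(-5.249067533564812), np.float64(24.198762665468553))]
```

```bash
cat >> h.py <<'E'
def goto(p,R=None,vel=100,tol=.35,n=3):
    """line move with steady-state correction from the read pose"""
    p=np.array(p,float); c=p.copy()
    for i in range(n):
        ctrl.move_l(c,R,vel=vel if i==0 else 30); ctrl.hold(.15)
        e=p-sensors.read_state()["eef_pos"]
        if np.abs(e).max()<tol: break
        c=c+e
    return c
E
python3 - <<'E'
from h import *
R=down(YAW)
c=goto([635,-4.6,110],R,200); st(); print(c)
z=58.5+10
hit=ctrl.move_l([c[0],c[1],z+c[2]-110],vel=50,threshold=8); print(hit); st()
E
```

```text
t13.6 pos [634.9  -4.6 109.8] F [ 0.9 -0.9 -3.3] w 26.3
[634.94929551  -4.57699512 109.79500593]
False
t14.6 pos [634.9  -4.6  68.4] F [ 0.4 -0.1 -3.3] w 26.1
```

Run:
```python
from h import *
R=down(YAW)
hit=ctrl.move_l([635,-4.6,64],vel=20,threshold=8); print(hit); st()
ctrl.gripper_to(45); ctrl.hold(.2); st()
s=sensors.read_state()["eef_pos"]
ctrl.move_l([s[0],s[1],180],vel=200)
ctrl.move_ptp([525,-326.3,170],R)
ctrl.move_l([525,-326.3,54],vel=150,threshold=8); st()
ctrl.gripper_to(20,50); ctrl.hold(.2); st()
s=sensors.read_state()["eef_pos"]
ctrl.move_l([s[0],s[1],200],vel=250); 
ctrl.move_ptp([554.5,-12.3,200],R); ctrl.hold(.2); st()
f=grab("wrist","w6"); np.savez("pics/w6.npz",X=cloud(f),**f)
```

```text
True
t14.8 pos [635.7  -4.7  65.8] F [0.  0.  6.1] w 25.9
t15.3 pos [633.6  -4.4  63.1] F [ 0.3  0.5 -0.1] w 45.2
t18.3 pos [ 525.9 -326.7   55.1] F [ 0.3 -0.   1. ] w 45.1
t18.8 pos [ 526.2 -327.3   55.9] F [0.1 0.5 6.4] w 26.6
t20.9 pos [554.7 -13.6 200. ] F [-0.9  0.2 -2.3] w 26.2
```

View pics/w6.png

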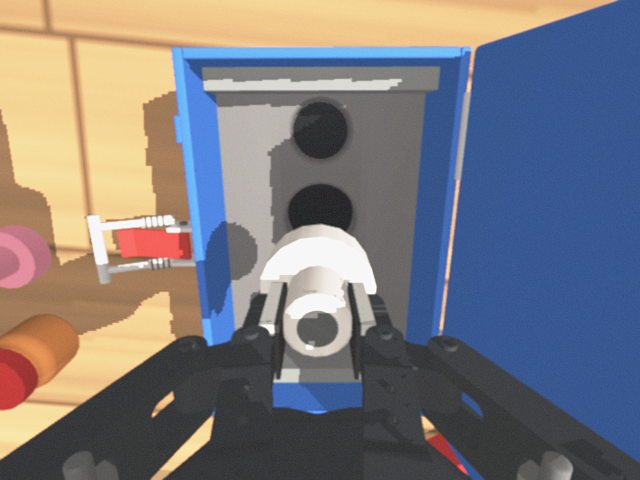

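Run:
```python
from h import *
R=down(YAW)
c=goto([554.4,-12.3,110],R,200); st()
hit=ctrl.move_l([554.4,-12.3,63],vel=40,threshold=8); print(hit); st()
if sensors.read_state()["eef_pos"][2]<68:
    ctrl.gripper_to(45); ctrl.hold(.2); st()
    s=sensors.read_state()["eef_pos"]
    ctrl.move_l([s[0],s[1],200],vel=200)
    ctrl.move_ptp([560,-110,340],R); ctrl.hold(.2)
    f=grab("wrist","w7"); np.savez("pics/w7.npz",X=cloud(f),**f)
    grab("top","t7");st()
```

```text
t22.5 pos [554.3 -12.3 109.7] F [-1.2 -0.3 -2.4] w 26.3
True
t23.5 pos [553.9 -12.2  65.9] F [-0.6 -0.5  4.7] w 26.0
t24.1 pos [552.2 -11.9  64.2] F [-0.2  0.2  0.5] w 45.0
t25.9 pos [ 559.5 -109.   338.2] F [ 0.6  0.1 -0.3] w 44.7
```

View pics/w7.png

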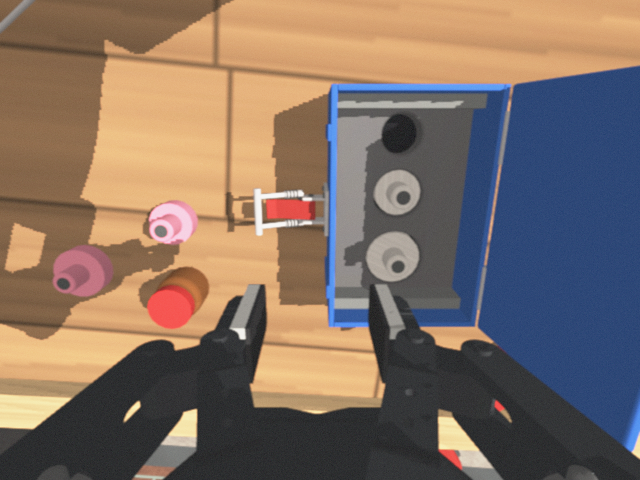

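View pics/t7.png

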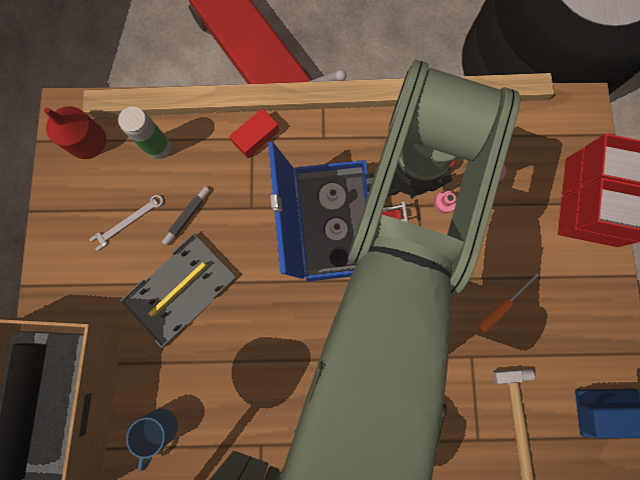

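Run:
```python
from h import *
np.set_printoptions(precision=1,suppress=True)
D=np.load("pics/w7.npz"); f=dict(D); X=D["X"]
for n,u,v in [("M",403,197),("L",397,266)]:
    P=X[v-20:v+20,u-20:u+20].reshape(-1,3); t=P[P[:,2]>57]; print(n,circ(t),np.median(t[:,2]))
ctrl.move_ptp([400,250,400],down(np.radians(41))); 
ctrl.move_ptp([410,330,260],down(np.radians(41))); ctrl.hold(.2); st()
f=grab("wrist","w8"); np.savez("pics/w8.npz",X=cloud(f),**f)
```

```text
M (array([552.5, -12.8]), 14.053327560424805) 63.089072910966756
L (array([595.9, -41.6]), 67.21871948242188) 63.07099417948303
t28.3 pos [411.5 330.  262.6] F [ 1.   0.2 -0.1] w 45.1
```

View pics/w8.png

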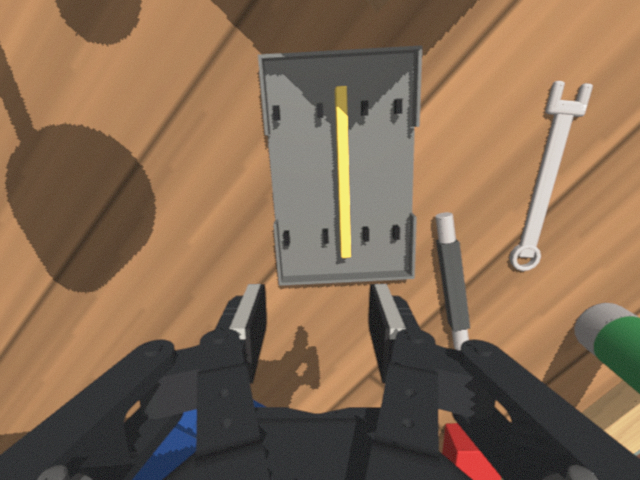

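```bash
cat >> h.py <<'E'
def spine(f,X):
    p=f["p"].astype(int); m=(p[...,0]>120)&(p[...,1]>100)&(p[...,2]<0.5*p[...,0])&(p[...,1]>0.72*p[...,0])
    m=cv2.morphologyEx(m.astype(np.uint8),cv2.MORPH_OPEN,np.ones((3,3),np.uint8))
    n,l,s,c=cv2.connectedComponentsWithStats(m); i=1+np.argmax(s[1:,4]); Q=X[l==i]; 
    zt=np.nanpercentile(Q[:,2],80); Q=Q[np.abs(Q[:,2]-zt)<3]
    r=cv2.minAreaRect(Q[:,:2].astype(np.float32)); mu=Q[:,:2].mean(0); w,V=np.linalg.eigh(np.cov((Q[:,:2]-mu).T)); d=V[:,1]
    return s[i],zt,r,mu,np.degrees(np.arctan2(d[1],d[0]))
E
python3 - <<'E'
from h import *
D=np.load("pics/w8.npz"); f=dict(D); X=D["X"]
print(spine(f,X))
p=f["p"]
print(X[130,300],X[200,385], p[170,343],p[295,452],p[230,447],X[270,452])
E
```

```text
(array([ 336,  112,   15,  146, 1280], dtype=int32), np.float64(26.330780394379214), ((424.6918029785156, 356.19610595703125), (9.367385864257812, 146.78977966308594), 43.870521545410156), array([429.68666684, 350.60250688]), np.float64(134.4929559248528))
[354.48691207 369.84072392   3.19064545] [470.78651252 374.27138318   1.61637005] [246 239 124] [ 98 101  97] [215 206 202] [577.2258214  366.62669051  17.14454658]
```

```bash
sed -i 's/m=(p\[...,0\]>120)&(p\[...,1\]>100)&(p\[...,2\]<0.5\*p\[...,0\])&(p\[...,1\]>0.72\*p\[...,0\])/m=(p[...,0]>90)\&(p[...,1]>80)\&(p[...,2]<0.62*p[...,0])\&(p[...,1]>0.78*p[...,0])/' h.py
python3 - <<'E'
from h import *
D=np.load("pics/w8.npz"); f=dict(D); X=D["X"]
print(spine(f,X))
a,b=atz(f,341.5,87,27),atz(f,346,258,27); print(a,b,(a+b)/2,np.hypot(*(a-b)[:2]),np.degrees(np.arctan2(*(b-a)[1::-1])))
E
```

```text
(array([ 584,  382,   56,   71, 2233], dtype=int32), np.float64(33.74599125448719), ((897.6771240234375, 372.3651123046875), (61.65456771850586, 53.61528778076172), 1.4939347505569458), array([887.62597089, 364.79969544]), np.float64(147.33646038547278))
[359.2395562  424.92404184  27.        ] [475.78411476 302.96956225  27.        ] [417.51183548 363.94680205  27.        ] 168.68766766429314 -46.2994287080849
```

Run:
```python
from h import *
R=down(np.radians(43.8))
ctrl.gripper_to(40,80)
c=goto([417.5,363.9,120],R,200)
f=grab("wrist","w9")
hit=ctrl.move_l([c[0],c[1],31],vel=60,threshold=8); print(hit); st()
ctrl.gripper_to(0,80); ctrl.hold(.2); st()
s=sensors.read_state()["eef_pos"]
ctrl.move_l([s[0],s[1],80],vel=60); st()
f=grab("wrist","w10")
```

```text
False
t32.0 pos [417.8 364.1  31.5] F [-0.4 -0.   0.4] w 40.3
t32.6 pos [417.8 364.1  31.5] F [-0.7  0.1  6. ] w 8.2
t33.6 pos [417.4 363.9  79.7] F [-0.5  0.4 -3.9] w 8.2
```

View pics/w10.png

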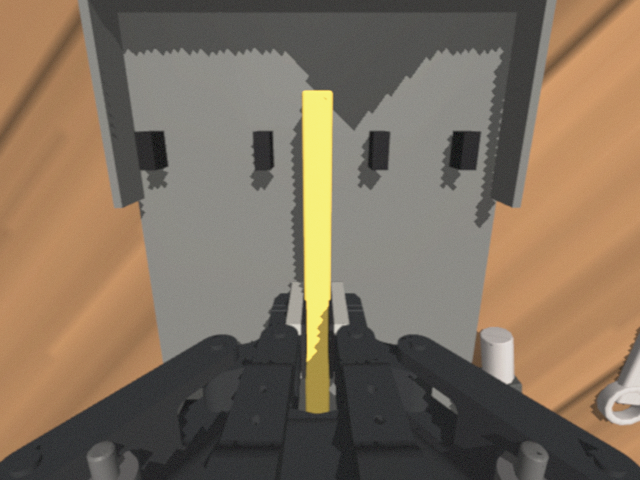

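Run:
```python
from h import *
np.set_printoptions(precision=1,suppress=True)
for nm in ["w6","w5","w7"]:
    D=np.load(f"pics/{nm}.npz"); f=dict(D); X=D["X"]; p=f["p"].astype(int)
    blue=(p[...,2]>p[...,0]+50)
    cx=np.array([-.0958,.9954]); cy=np.array([-.9954,-.0958]); c0=np.array([566.4,-9.0])
    L=(X[...,:2]-c0); lx=L@cx; ly=L@cy
    m=blue&(X[...,2]>94.5)&(X[...,2]<100)
    a=m&(np.abs(lx+81)<12); b=m&(np.abs(lx-81)<12)
    ys=np.linspace(-110,120,12)
    for y in ys:
        s=np.abs(ly-y)<4
        q=lambda m:(np.percentile(lx[m],[4,96]) if m.sum()>8 else None)
        print(nm,round(y),q(a&s),q(b&s))
    e=m&(np.abs(lx)<60); 
    for lo in (-1,1):
        s=e&(np.sign(ly)==lo)
        if s.sum()>20: print("end",lo,np.percentile(ly[s],[4,96]))
```

```text
w6 -110 None None
w6 -89 None None
w6 -68 None None
w6 -47 [-84.9 -79.4] [76.2 80.9]
w6 -26 [-85.1 -79.5] [76.3 81. ]
w6 -5 [-84.9 -79.4] [76.3 81. ]
w6 15 [-84.9 -79.4] [76.5 81.2]
w6 36 [-85.  -79.6] [76.3 81. ]
w6 57 [-84.9 -79.5] [76.4 80.3]
w6 78 [-87.5 -79.4] [76.3 80. ]
w6 99 [-84.8 -79.3] [76.3 80.2]
w6 120 [-84.8 -70.6] [70.3 81.4]
end -1 [-124.7 -122.3]
end 1 [122.8 128.4]
w5 -110 [-84.4 -79.3] [76.4 80.9]
w5 -89 [-87.6 -79.4] [76.3 80.1]
w5 -68 [-85.1 -79.5] [76.3 79.8]
w5 -47 [-85.1 -79.5] [76.3 81.1]
w5 -26 [-84.9 -79.4] [76.3 80.9]
w5 -5 [-85.  -79.5] [76.4 81.3]
w5 15 [-85.  -79.3] [76.4 81.2]
w5 36 [-84.9 -79.5] [76.3 81.2]
w5 57 [-85.  -79.2] [76.3 81.1]
w5 78 None None
w5 99 None None
w5 120 None None
end -1 [-127.9 -123. ]
w7 -110 [-85.1 -79.4] [76.6 80.3]
w7 -89 [-87.5 -79.7] [76.3 80. ]
w7 -68 [-84.4 -80. ] [76.3 80. ]
w7 -47 [-84.6 -80.3] [76.5 80.5]
w7 -26 [-84.8 -79.5] [76.3 80.6]
w7 -5 [-85.  -79.8] [76.6 80.2]
w7 15 [-85.2 -80.1] [76.7 80.6]
w7 36 [-84.5 -79.4] [76.6 80.7]
w7 57 [-84.7 -79.7] [76.5 80.1]
w7 78 [-87.8 -80. ] [76.2 79.9]
w7 99 [-85.1 -79.4] [76.6 79.9]
w7 120 [-84.5 -70.6] [70.8 81.4]
end -1 [-128.3 -122.7]
end 1 [122.8 128. ]
```

Run:
```python
from h import *
R=down(np.radians(95.5))
ctrl.move_l([417.5,363.9,400],vel=300); st()
ctrl.move_ptp([566.5,-10.5,400],R); st()
c=goto([566.5,-10.5,190],R,200); st()
f=grab("wrist","w11"); np.savez("pics/w11.npz",X=cloud(f),**f); grab("scene","s11")
```

```text
t34.9 pos [416.7 363.4 397.6] F [ 0.1  0.3 -3.7] w 8.1
t36.4 pos [566.3  -9.7 399.3] F [ 0.5  0.6 -2.4] w 8.2
t38.5 pos [566.5 -10.5 189.9] F [-0.7  0.1 -2.3] w 8.2
```

View pics/w11.png

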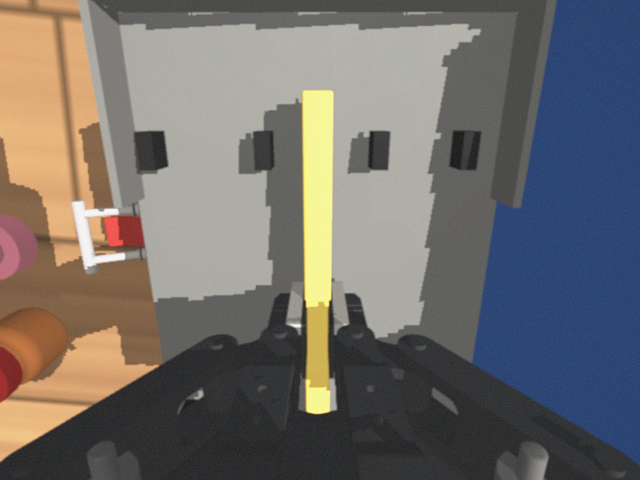

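View pics/s11.png

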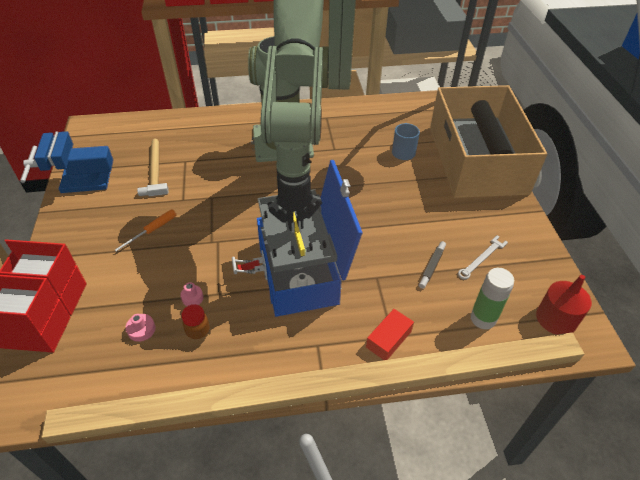

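Run:
```python
from h import *
np.set_printoptions(precision=1,suppress=True)
D=np.load("pics/w11.npz"); f=dict(D); X=D["X"]
z=190-31.5+27
a,b=atz(f,317.5,92,z),atz(f,317.5,412,z); c=np.array([566.5,-10.5])
cx=np.array([-.0958,.9954]); cy=np.array([-.9954,-.0958])
for q in (a,b): print((q[:2]-c)@cx,(q[:2]-c)@cy)
print(X[250,160],X[250,480],X[30,320])
```

```text
-0.7152183612480659 85.67115113239987
-0.7285159662519031 -40.494583023828234
[549.7 -81.4 161.3] [536.8  57.4 160.2] [458.1 -20.7 159.1]
```

Run:
```python
from h import *
hit=ctrl.move_l([566.5,-10.5,104],vel=60,threshold=8); print(hit); st()
if not hit:
    hit=ctrl.move_l([566.5,-10.5,94],vel=20,threshold=8); print(hit); st()
```

```text
False
t40.2 pos [566.9 -10.6 104.5] F [-0.6  0.5 -2.9] w 8.3
True
t40.6 pos [567.  -10.6  97.5] F [-0.2 -0.8  3.1] w 8.2
```

Run:
```python
from h import *
ctrl.gripper_to(35); ctrl.hold(.2); st()
ctrl.move_l([566.5,-10.5,340],vel=250); ctrl.hold(.2)
f=grab("wrist","w12"); np.savez("pics/w12.npz",X=cloud(f),**f)
R=down(np.radians(43.8))
ctrl.move_ptp([560,150,440],R)
ctrl.move_ptp([540,310,260],R); ctrl.hold(.2); st()
f=grab("wrist","w13"); np.savez("pics/w13.npz",X=cloud(f),**f)
```

```text
t41.2 pos [565.2 -10.3  95.8] F [-0.4  0.2 -1.2] w 35.5
t44.8 pos [541.5 309.3 262.2] F [ 1.2  0.  -0.2] w 35.0
```

View pics/w12.png

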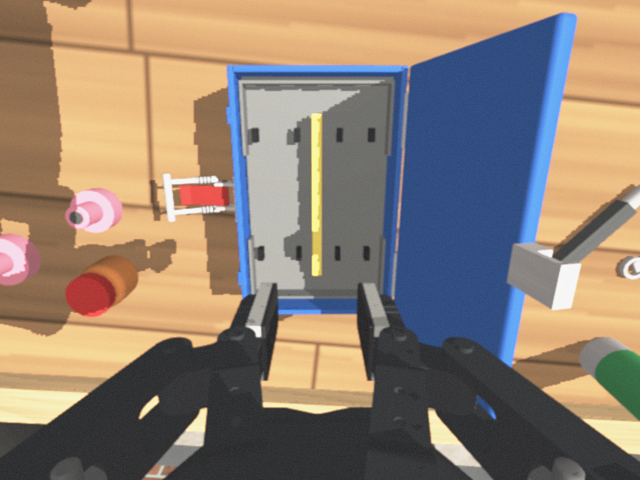

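View pics/w13.png

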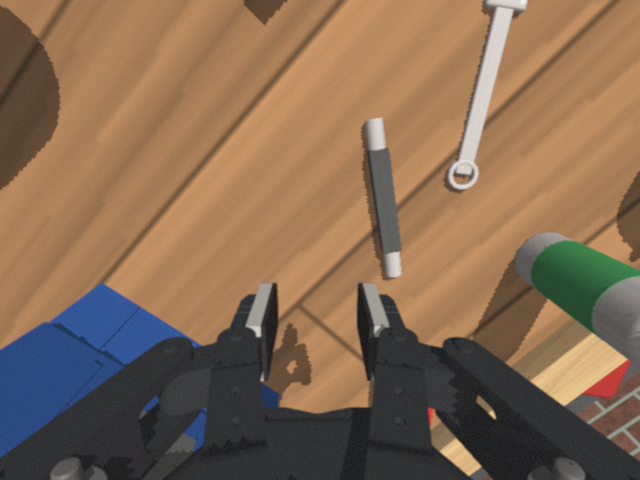

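Run:
```python
from h import *
np.set_printoptions(precision=1,suppress=True)
D=np.load("pics/w13.npz"); f=dict(D); X=D["X"]
P=X[105:290,350:415].reshape(-1,3); t=P[(P[:,2]>13)&(P[:,2]<25)]
r=cv2.minAreaRect(t[:,:2].astype(np.float32)); print(r,np.percentile(t[:,2],[5,50,95]),cv2.boxPoints(r))
a,b=atz(f,374,119,18),atz(f,394,276,18); print(a,b,(a+b)/2,np.hypot(*(a-b)[:2]),np.degrees(np.arctan2(*(b-a)[1::-1])))
# tray in case
D=np.load("pics/w12.npz"); f=dict(D); X=D["X"]; c=np.array([566.5,-10.5])
cx=np.array([-.0958,.9954]); cy=np.array([-.9954,-.0958])
loc=lambda q:((q[:2]-c)@cx,(q[:2]-c)@cy,q[2])
for u,v,z in [(317,113,93),(317,275,93),(336,134,81),(374,134,81),(334,252,81),(369,252,81)]: print(u,v,loc(atz(f,u,v,z)))
print(loc(X[200,355]),loc(X[200,280]),X[100,300],X[285,330], X[200,317])
b=(X[...,2]>76)&(X[...,2]<86)
L=X[...,:2]-c; lx=L@cx; ly=L@cy
for s in(-65,65):
    m=b&(np.abs(ly-s)<6)&(lx>15)&(lx<68); h,e=np.histogram(lx[m],np.arange(15,69,3)); print(s,list(zip(e[:-1],h)))
cv2.imwrite("pics/w12c.png",cv2.resize(f["p"][50:320,220:420,::-1],None,fx=3,fy=2.2,interpolation=cv2.INTER_CUBIC))
```

```text
((596.3681640625, 355.01739501953125), (20.273305892944336, 169.757568359375), 54.16995620727539) [14.6 18.5 19.9] [[521.6 396.5]
 [659.3 297.1]
 [671.1 313.5]
 [533.5 412.9]]
[527.4 403.6  18. ] [663.3 304.8  18. ] [595.3 354.2  18. ] 167.98972382770108 -36.03082253385564
317 113 (np.float64(-0.10714629105658387), np.float64(86.71558164507597), np.float64(93.0))
317 275 (np.float64(-0.2031456009594225), np.float64(-82.92323660100074), np.float64(93.0))
336 134 (np.float64(19.171125233582604), np.float64(66.85325280920186), np.float64(81.0))
374 134 (np.float64(57.70554276120219), np.float64(66.83082477448077), np.float64(81.0))
334 252 (np.float64(18.84807609458365), np.float64(-60.33864446992904), np.float64(81.0))
369 252 (np.float64(57.99881537305228), np.float64(-60.397518369621515), np.float64(81.0))
(np.float64(41.86433566798808), np.float64(-3.7375590861518413), np.float64(68.91739982855758)) (np.float64(-41.00035406865862), np.float64(-3.788079163192194), np.float64(68.24695178898969)) [468.6 -37.4  67.1] [671.7  15.1  67.3] [565.5 -10.7  91.5]
-65 [(np.int64(15), np.int64(0
[... 274 characters left out ...]
64(45), np.int64(0)), (np.int64(48), np.int64(0)), (np.int64(51), np.int64(9)), (np.int64(54), np.int64(26)), (np.int64(57), np.int64(19)), (np.int64(60), np.int64(0)), (np.int64(63), np.int64(0))]
65 [(np.int64(15), np.int64(0)), (np.int64(18), np.int64(12)), (np.int64(21), np.int64(36)), (np.int64(24), np.int64(24)), (np.int64(27), np.int64(0)), (np.int64(30), np.int64(0)), (np.int64(33), np.int64(0)), (np.int64(36), np.int64(0)), (np.int64(39), np.int64(0)), (np.int64(42), np.int64(0)), (np.int64(45), np.int64(0)), (np.int64(48), np.int64(0)), (np.int64(51), np.int64(20)), (np.int64(54), np.int64(34)), (np.int64(57), np.int64(28)), (np.int64(60), np.int64(0)), (np.int64(63), np.int64(0))]
```

View pics/w12c.png

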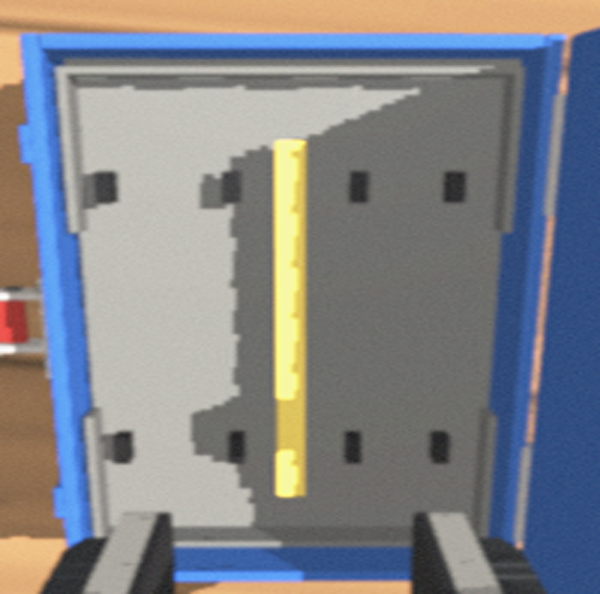

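Run:
```python
from h import *
R=down(np.radians(54.1))
ctrl.gripper_to(45,60)
c=goto([596,354.7,110],R,200)
hit=ctrl.move_l([c[0],c[1],32],vel=80,threshold=8); print(hit); st()
ctrl.gripper_to(5,60); ctrl.hold(.2); s=st()["eef_pos"]
ctrl.move_l([s[0],s[1],380],vel=300); st()
cx=np.array([-.0958,.9954]); C=np.array([566.5,-10.5])
p=C+40*cx; print(p)
R=down(np.radians(95.5))
ctrl.move_ptp([p[0],p[1],380],R); 
c=goto([p[0],p[1],170],R,200); st()
f=grab("wrist","w14"); np.savez("pics/w14.npz",X=cloud(f),**f);grab("scene","s14")
```

```text
False
t48.1 pos [596.7 355.1  32.9] F [ 0.  -0.7  0.3] w 45.0
t48.7 pos [596.7 355.1  33.2] F [-0.5  0.6  5. ] w 18.4
t50.0 pos [595.8 354.7 376.7] F [ 0.2  0.3 -4.1] w 18.3
[562.668  29.316]
t53.4 pos [562.7  29.3 169.9] F [ 1.1  0.5 -4.3] w 18.1
```

View pics/w14.png

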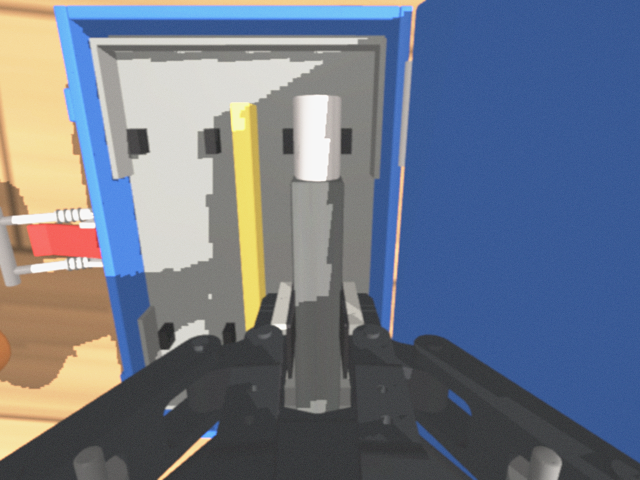

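View pics/s14.png

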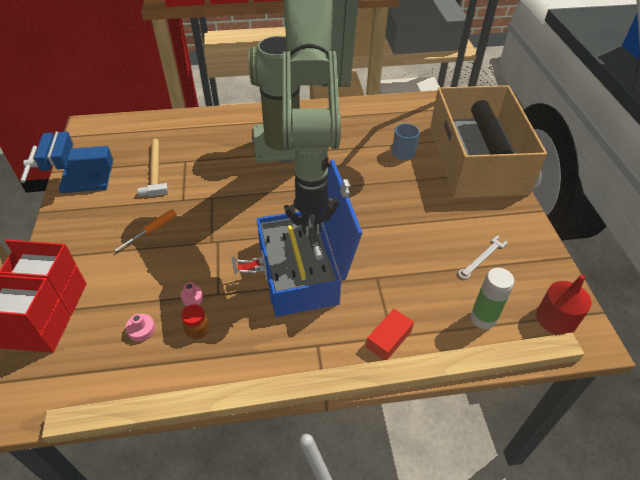

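Run:
```python
from h import *
p=[562.7,29.3]
hit=ctrl.move_l([*p,110],vel=60,threshold=8); print(hit); st()
if not hit:
    hit=ctrl.move_l([*p,98],vel=20,threshold=8); print(hit); s=st()
    if s["eef_pos"][2]<104.5:
        ctrl.gripper_to(30); ctrl.hold(.2); st()
        ctrl.move_l([*p,250],vel=200)
        ctrl.move_ptp([545,-60,340],down(np.radians(95.5))); ctrl.hold(.2)
        f=grab("wrist","w15"); np.savez("pics/w15.npz",X=cloud(f),**f); st()
```

```text
False
t54.6 pos [562.5  29.1 109.8] F [-0.2 -3.6 -3.6] w 18.1
True
t55.1 pos [563.7  29.3 102.1] F [-0.  -0.8  4.3] w 18.2
t55.6 pos [563.1  28.2 101.2] F [ 2.6 -2.8  2. ] w 30.0
t57.3 pos [544.4 -58.6 337.8] F [ 0.3  0.1 -0.2] w 29.7
```

View pics/w15.png

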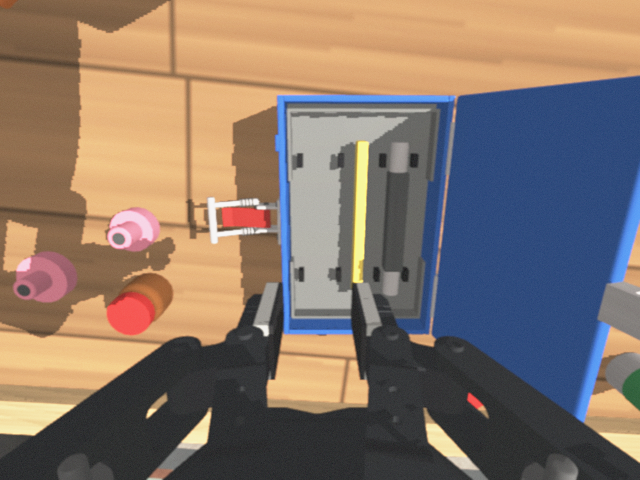

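```bash
cat >> h.py <<'E'
CX=np.array([-.0958,.9954,0]); CY=np.array([-.9954,-.0958,0]); C0=np.array([566.5,-10.5,0]); EZ=np.array([0,0,1.])
def w(lx,ly,z): return C0+lx*CX+ly*CY+z*EZ
def loc(X): return np.stack([(X-C0)@CX,(X-C0)@CY,X[...,2]],-1)
E
python3 - <<'E'
from h import *
np.set_printoptions(precision=1,suppress=True)
D=np.load("pics/w15.npz"); f=dict(D); X=D["X"]; L=loc(X); p=f["p"].astype(int)
m=(p[...,2]>p[...,0]+40)&(L[...,0]>86)&(L[...,2]>120)
P=L[m]; print(len(P))
th=np.arctan2(P[:,2]-98,-(P[:,0]-84)); print(np.percentile(th,[5,25,50,75,95]))
rho=np.hypot(P[:,2]-98,P[:,0]-84); print(np.percentile(rho,[1,99]), P[:,1].min(),P[:,1].max())
u=np.argwhere(m); 
f=grab("scene","s15"); X=cloud(f);L=loc(X)
p=f["p"].astype(int); m=(p[...,2]>p[...,0]+40)&(L[...,0]>86)&(L[...,2]>120)&(L[...,0]<200)&(np.abs(L[...,1])<140)
P=L[m]; th=np.arctan2(P[:,2]-98,-(P[:,0]-84)); print(np.percentile(th,[5,25,50,75,95]),P[:,2].max())
crop(f,220,150,380,330,"s15c",4)
E
```

```text
49019
[1.8 1.9 1.9 1.9 1.9]
[ 26.  167.8] -114.67667343275981 128.05242138149873
[1.8 1.9 1.9 1.9 1.9] 264.67292103677664
```

View pics/s15c.png

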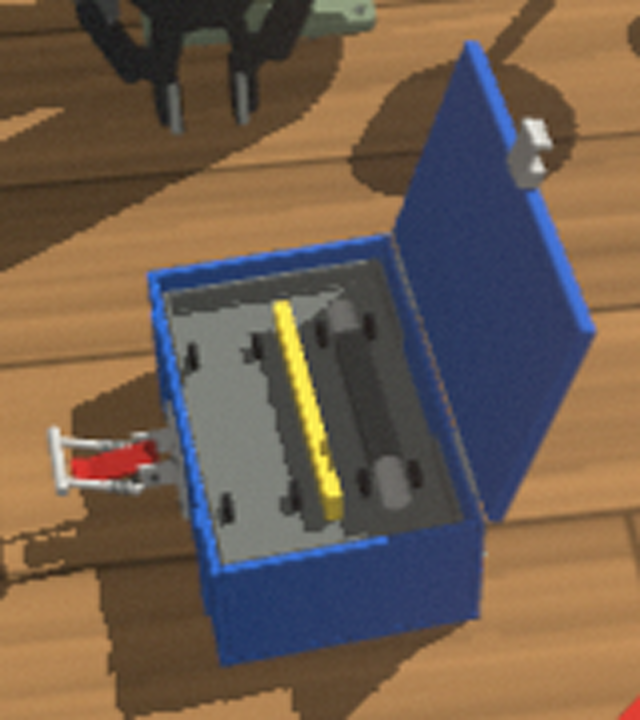

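Run:
```python
from h import *
R=down(np.radians(5.5)); ly=45
ctrl.gripper_to(0,40)
ctrl.move_ptp(w(30,ly,420),R)
ctrl.move_ptp(w(178,ly,400),R)
print(ctrl.move_l(w(178,ly,243),vel=200,threshold=8)); st()
def P(th,rho=120): return w(84-rho*np.cos(th)+11.5*np.sin(th)+11, ly, 98+rho*np.sin(th)+11.5*np.cos(th)+25)
ctrl.move_l(P(1.57),vel=120); st()
for th in (1.4,1.2,1.0): ctrl.move_l(P(th),vel=120)
st(); grab("scene","s16")
```

```text
False
t60.9 pos [505.8 162.  244.4] F [0.5 0.3 0.7] w -0.0
t61.6 pos [511.6  90.9 243.2] F [-0.7 -1.2  0.1] w 0.1
t62.6 pos [517.8  24.6 230. ] F [-0.2  0.1 -0.2] w -0.1
```

View pics/s16.png

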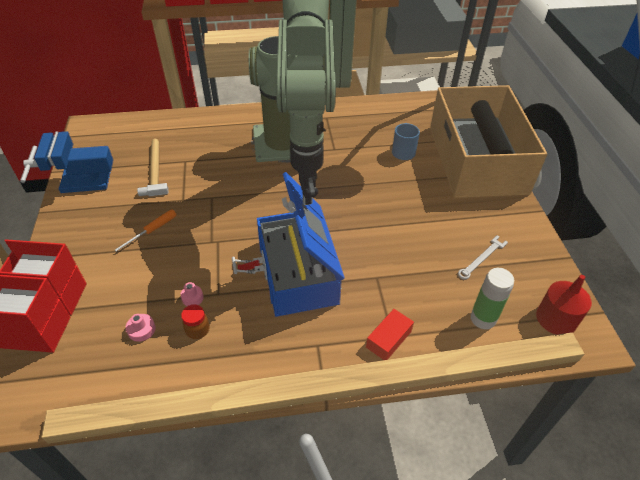

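Run:
```python
from h import *
ly=45
def P(th,rho=120,dz=0): return w(84-rho*np.cos(th)+11.5*np.sin(th)+11, ly, 98+rho*np.sin(th)+11.5*np.cos(th)+25+dz)
for th in (.8,.6,.4,.2,.06): ctrl.move_l(P(th),vel=120)
st()
print(ctrl.move_l(P(0,120,-4),vel=30,threshold=14)); st()
ctrl.hold(.2); st()
s=sensors.read_state()["eef_pos"]
ctrl.move_l([s[0],s[1],200],vel=200)
ctrl.move_ptp(w(-150,0,330),down(np.radians(5.5))); ctrl.hold(.2); st()
f=grab("wrist","w17"); np.savez("pics/w17.npz",X=cloud(f),**f); f=grab("scene","s17"); crop(f,200,180,360,320,"s17c",4)
```

```text
t64.4 pos [523.6 -38.6 141.5] F [-0.1 -0.5 -1. ] w 0.1
True
t64.7 pos [525.2 -39.6 135. ] F [-2.5  0.6  7.1] w -0.0
t64.9 pos [525.2 -39.7 135. ] F [-1.1  0.1  5.4] w -0.0
t66.3 pos [ 579.9 -158.2  327.7] F [ 0.8  0.4 -0.2] w 0.0
```

View pics/w17.png

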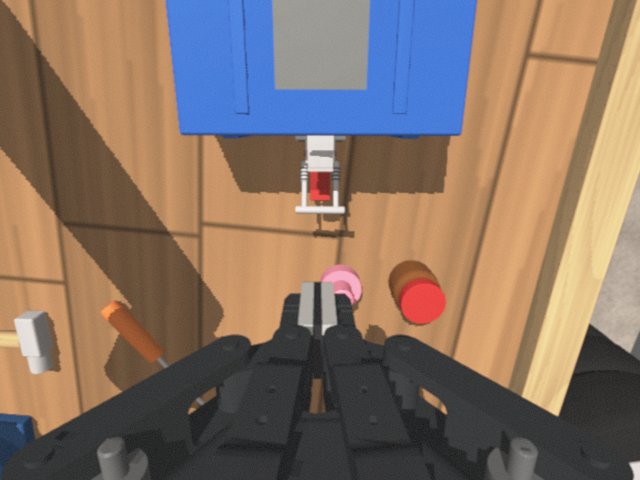

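View pics/s17c.png

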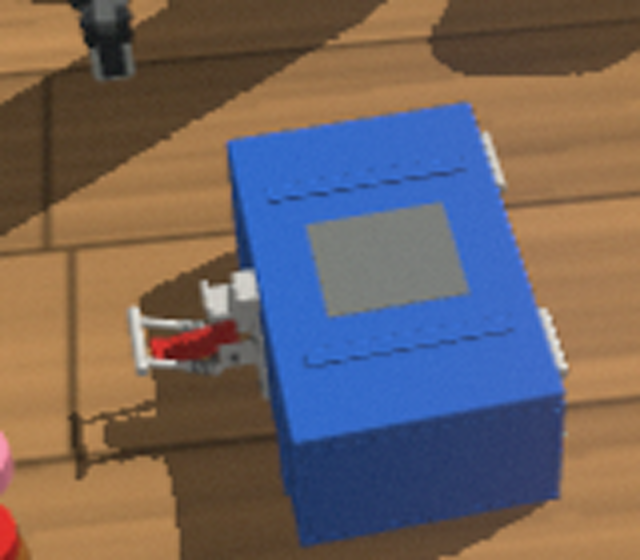

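Run:
```python
from h import *
np.set_printoptions(precision=1,suppress=True)
ctrl.gripper_to(75)
ctrl.move_l(w(-200,0,190),vel=200); ctrl.hold(.2); st()
f=grab("wrist","w18"); np.savez("pics/w18.npz",X=cloud(f),**f)
```

```text
t68.2 pos [ 586.6 -209.6  191.9] F [-0.4  0.1  0.9] w 75.0
```

View pics/w18.png

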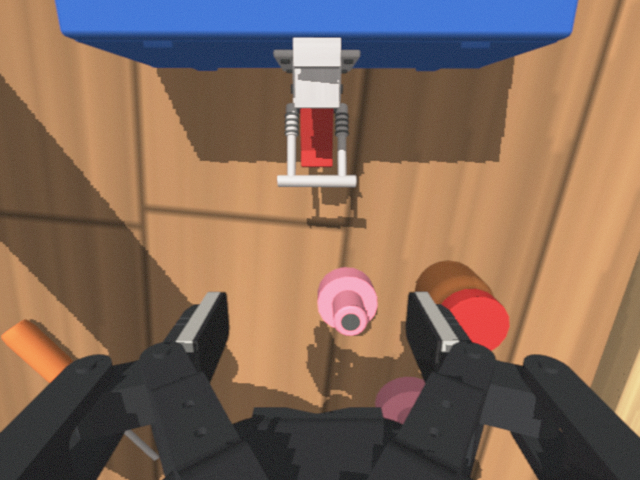

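Run:
```python
from h import *
np.set_printoptions(precision=1,suppress=True)
D=np.load("pics/w18.npz"); f=dict(D); X=D["X"]; L=loc(X)
for v in range(176,187,2): print(v,L[v,[281,300,316,335,352]].round(1).tolist())
print("lever"); 
for v in (115,130,145,155,160,164): print(v,L[v,316])
print("keeper",[L[v,316] for v in (45,60,75,90,100)])
print("lid",L[20,200],L[20,450])
# bar ends at bar height
z=np.nanmedian([L[v,316,2] for v in (180,181,182)])
print(z,[loc(atz(f,u,181,z)) for u in (278,356)])
crop(f,250,20,390,220,"w18c",4)
```

```text
176 [[-159.3, 23.2, 72.7], [-159.3, 10.6, 73.1], [-159.5, 0.0, 71.5], [-159.3, -12.5, 72.6], [-159.3, -23.8, 72.8]]
178 [[-160.6, 23.2, 72.7], [-160.4, 10.6, 74.0], [-160.5, 0.0, 73.7], [-160.4, -12.5, 74.5], [-160.5, -23.7, 74.0]]
180 [[-161.7, 23.1, 74.5], [-161.7, 10.6, 74.4], [-161.7, 0.0, 74.2], [-161.8, -12.5, 73.7], [-161.9, -23.8, 72.9]]
182 [[-163.1, 23.2, 73.8], [-163.0, 10.6, 74.6], [-163.1, 0.0, 74.2], [-163.1, -12.5, 74.0], [-163.0, -23.7, 74.4]]
184 [[-164.4, 23.2, 73.9], [-164.6, 10.7, 73.1], [-164.4, 0.0, 74.0], [-164.4, -12.5, 74.4], [-164.6, -23.9, 73.2]]
186 [[-166.0, 23.4, 72.5], [-165.9, 10.7, 73.4], [-165.9, 0.0, 73.4], [-166.1, -12.7, 72.2], [-166.2, -24.1, 71.7]]
lever
115 [-120.9    0.    60.7]
130 [-130.4    0.    58.7]
145 [-140.4    0.    56.8]
155 [-147.1    0.    57.1]
160 [-150.4    0.    58.2]
164 [-153.1    0.    58.7]
keeper [array([-87.8,  -0. , 107.4]), array([-94.7,  -0. , 107.1]), array([-100.6,   -0. ,   96.1]), array([-108.2,   -0. ,   96.2]), array([-113.4,   -0. ,   95.1])]
lid [-76.9  57.5 108.4] [-76.8 -66.5 108.4]
74.16019543904257 [array([-162.4,   25.1,   74.2]), array([-162.4,  -26.4,   74.2])]
```

View pics/w18c.png

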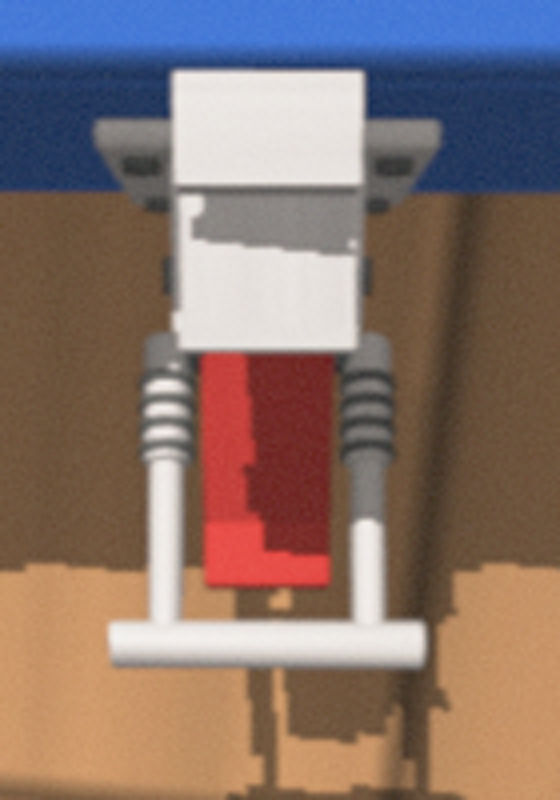

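Run:
```python
from h import *
R=down(np.radians(5.5))
c=goto(w(-162.5,-0.6,110),R,150); 
ctrl.move_l(w(-162.5,-0.6,71+12),vel=60,threshold=5); st()
f=grab("wrist","w19")
ctrl.gripper_to(40,40); ctrl.hold(.2); st()
f=grab("wrist","w20")
```

```text
t70.6 pos [ 582.5 -172.1   82.5] F [ 0.2 -0.4  0.4] w 75.1
t71.2 pos [ 583.  -172.5   83.3] F [ 0.4 -1.2  1.1] w 50.0
```

View pics/w20.png

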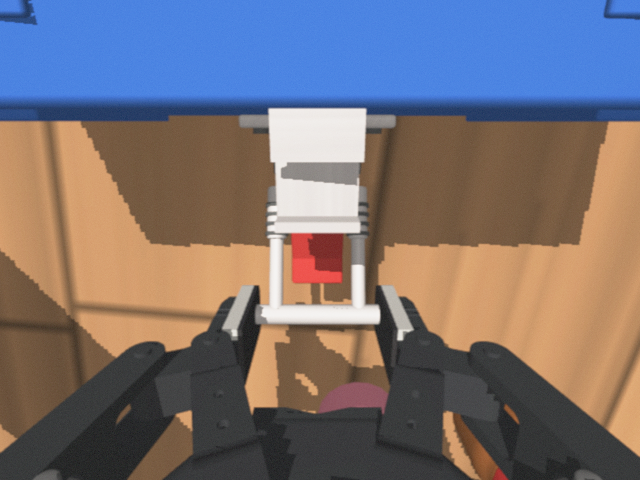

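Run:
```python
from h import *
np.set_printoptions(precision=1,suppress=True)
p0=loc(sensors.read_state()["eef_pos"]); print(p0)
off=np.array([0,0,12.])
def go(lx,z,**k):
    r=ctrl.move_l(w(lx,p0[1],z+12),**k); s=sensors.read_state(); print(loc(s["eef_pos"])-off,s["force"],s["grip_width"],r)
for a in [(-150,88),(-132,105),(-119,111.5)]: go(*a,vel=50)
f=grab("wrist","w21"); grab("scene","s21")
```

```text
[-162.9   -0.9   83.3]
[-150.    -0.8   87.9] [ 0.  -3.1 -0.8] 49.629067660454254 False
[-131.7   -0.7  105. ] [ 1.1 -1.9 -2.6] 50.051682788343484 False
[-118.9   -0.7  111.8] [-0.3 -2.5 -1.4] 49.87441982091889 False
```

View pics/w21.png

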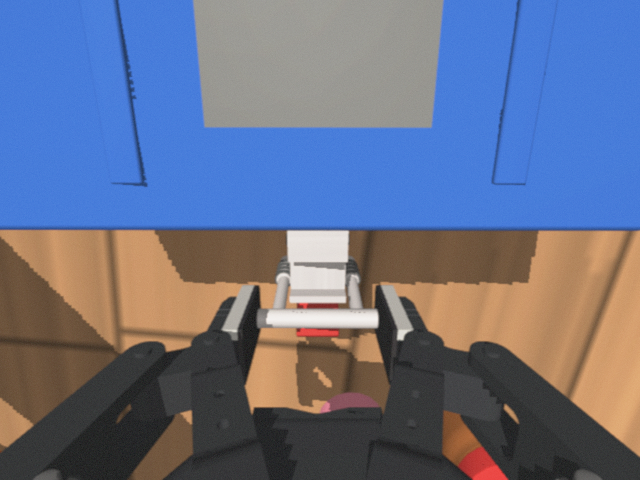

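Run:
```python
from h import *
np.set_printoptions(precision=1,suppress=True)
f=grab("wrist"); X=loc(cloud(f))
for v in range(236,335,6): print(v,X[v,318],end=";")
print()
print("lip@105",loc(atz(f,318,292,105)),loc(atz(f,318,301,105)),"bar",loc(atz(f,318,318,112)),"root",loc(atz(f,318,262,108)))
```

```text
236 [-86.9  -0.5 106.6];242 [-89.3  -0.5 107. ];248 [-92.1  -0.5 106. ];254 [-94.2  -0.5 107.3];260 [-96.8  -0.5 107.2];266 [-103.7   -0.5   96.8];272 [-107.1   -0.5   95.7];278 [-109.6   -0.5   96.5];284 [-112.2   -0.5   97. ];290 [-113.9   -0.5   99.4];296 [-114.5   -0.5  104.1];302 [-134.    -0.6   73.1];308 [-137.1   -0.6   73.8];314 [-119.9   -0.5  109.5];320 [-121.7   -0.5  111.2];326 [-124.5   -0.5  111.1];332 [-146.1   -0.6   82.2];
lip@105 [-112.1   -0.5  105. ] [-116.3   -0.5  105. ] bar [-120.3   -0.5  112. ] root [-97.3  -0.5 108. ]
```

Run:
```python
from h import *
np.set_printoptions(precision=1,suppress=True)
off=np.array([0,0,12.]); ly=-0.8
def go(lx,z,**k):
    r=ctrl.move_l(w(lx,ly,z+12),**k); s=sensors.read_state(); print(loc(s["eef_pos"])-off,s["force"],s["grip_width"],r); return r
go(-119,113.5,vel=40)
f=grab("wrist","w22a")
r=go(-105,113.5,vel=40,threshold=8)
if not r:
    f=grab("wrist","w22"); X=loc(cloud(f)); 
    for v in range(230,345,6): print(v,X[v,318],end=";")
```

```text
[-119.1   -0.7  113.5] [-0.2 -2.1 -2.1] 49.674751363366006 False
[-104.6   -1.   113.8] [-0.4 -2.4 -0.3] 49.741226818810205 False
230 [nan nan nan];236 [-72.2  -0.8 109.2];242 [-74.6  -0.8 109.6];248 [-77.1  -0.8 109.5];254 [-79.8  -0.8 109.3];260 [-82.7  -0.8 108.3];266 [-86.   -0.8 106.6];272 [-88.3  -0.8 107.5];278 [-91.6  -0.8 106.1];284 [-93.6  -0.8 107.9];290 [-97.   -0.8 106.5];296 [-104.8   -0.8   96.9];302 [-108.    -0.9   96.6];308 [-110.4   -0.8   97.7];314 [-105.6   -0.8  111.3];320 [-107.7   -0.8  112.5];326 [nan nan nan];332 [-133.5   -0.9   81.5];338 [-136.5   -0.9   82.3];344 [-137.7   -0.9   85.7];
```

View pics/w22.png

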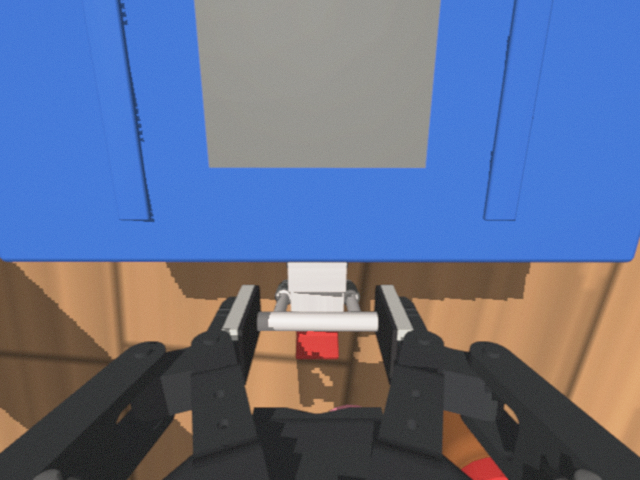

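Run:
```python
from h import *
np.set_printoptions(precision=1,suppress=True)
off=np.array([0,0,12.]); ly=-0.8
def go(lx,z,**k):
    r=ctrl.move_l(w(lx,ly,z+12),**k); s=sensors.read_state(); print(loc(s["eef_pos"])-off,s["force"],s["grip_width"],r); return r
go(-104.5,107,vel=40,threshold=6)
go(-104.5,99,vel=15,threshold=6)
ctrl.hold(.1); st()
f=grab("wrist","w23"); X=loc(cloud(f)); 
for v in range(260,345,6): print(v,X[v,318],end=";")
```

```text
[-105.5   -0.9  109.4] [ 2.7 -1.7 -3.4] 49.88314239248763 True
[-105.3   -0.9  107.7] [0.4 0.2 1.3] 49.132493040588365 True
t74.6 pos [ 577.6 -115.3  119.7] F [0.7 1.1 3.2] w 49.8
260 [-81.   -0.7 108.6];266 [-84.1  -0.7 107. ];272 [-86.5  -0.7 107.5];278 [-89.1  -0.7 107.4];284 [-91.8  -0.7 107.1];290 [-94.2  -0.7 107.6];296 [-97.   -0.7 107.3];302 [-105.2   -0.8   97.2];308 [-108.1   -0.8   97.3];314 [-106.8   -0.7  104.5];320 [-108.5   -0.7  106.4];326 [-111.6   -0.7  105.9];332 [-116.3   -0.7  103.1];338 [-144.1   -0.8   66.3];344 [-147.4   -0.8   67.1];
```

View pics/w23.png

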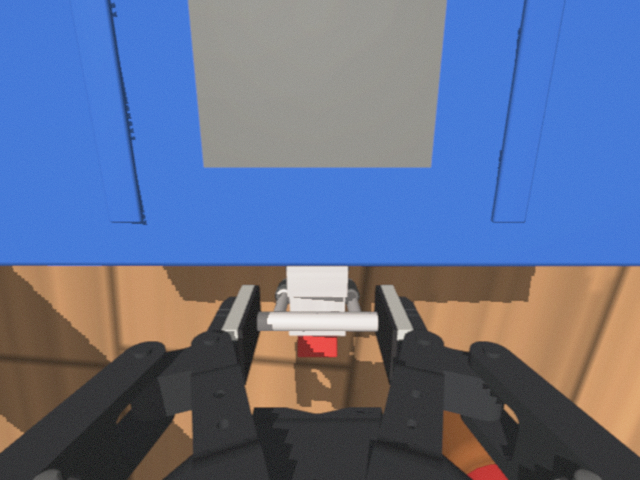

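Run:
```python
from h import *
np.set_printoptions(precision=1,suppress=True)
off=np.array([0,0,12.]); ly=-0.8
def go(lx,z,**k):
    r=ctrl.move_l(w(lx,ly,z+12),**k); s=sensors.read_state(); print(loc(s["eef_pos"])-off,s["force"],s["grip_width"],r); return r
go(-103.5,104,vel=20,threshold=12)
go(-103.5,100,vel=20,threshold=12)
ctrl.hold(.1); st()
f=grab("wrist","w24"); X=loc(cloud(f)); 
for v in range(290,345,4): print(v,X[v,318],end=";")
crop(f,230,230,410,380,"w24c",4)
```

```text
[-104.5   -1.   104.7] [-0.8 -2.4  5.4] 49.64983424697333 False
[-104.7   -1.2  104.7] [-1.4  0.6  5.6] 49.74346245360141 True
t75.3 pos [ 577.6 -114.6  116.6] F [-1.8 -0.7  5.9] w 49.8
290 [-92.1  -0.9 107.4];294 [-94.5  -0.9 106. ];298 [-96.   -0.9 106.5];302 [-103.1   -0.9   96.8];306 [-104.9   -0.9   96.9];310 [-107.5   -0.9   95.7];314 [-106.3   -0.9  101.2];318 [-107.4   -0.9  102.6];322 [-108.4   -0.9  104. ];326 [-110.1   -0.9  104.3];330 [-112.    -0.9  104.3];334 [-114.4   -0.9  103.6];338 [-115.6   -0.9  104.7];342 [-149.8   -1.    57.9];
```

View pics/w24c.png

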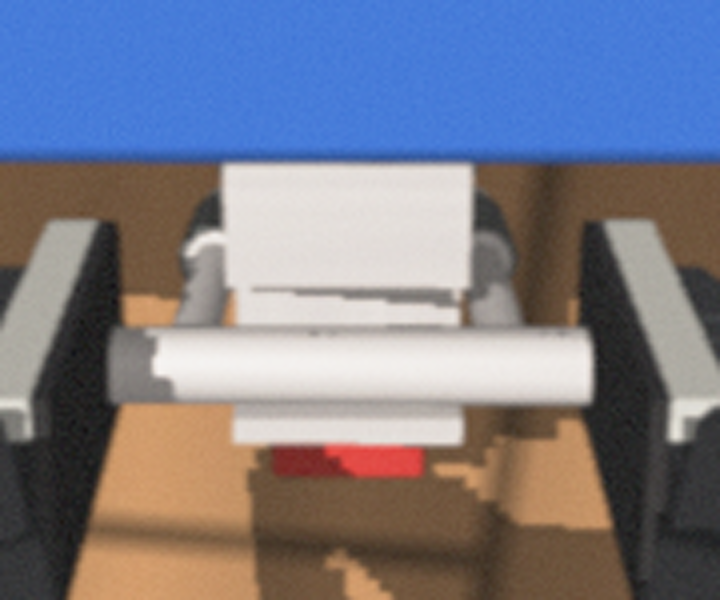

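Run:
```python
from h import *
np.set_printoptions(precision=1,suppress=True)
ctrl.gripper_to(70,40); ctrl.hold(.2); st()
s=sensors.read_state()["eef_pos"]
ctrl.move_l([s[0],s[1],200],vel=100)
ctrl.move_l(w(-190,0,200),vel=150); ctrl.hold(.2); st()
f=grab("wrist","w25"); np.savez("pics/w25.npz",X=cloud(f),**f); X=loc(cloud(f)); 
crop(f,220,0,420,200,"w25c",3)
f=grab("scene","s25"); crop(f,200,200,320,320,"s25c",5)
```

```text
t75.8 pos [ 577.8 -114.7  116. ] F [ 0.4 -0.2  0.2] w 70.2
t77.7 pos [ 584.7 -198.5  200. ] F [1.2 1.2 0.2] w 70.3
```

View pics/w25c.png

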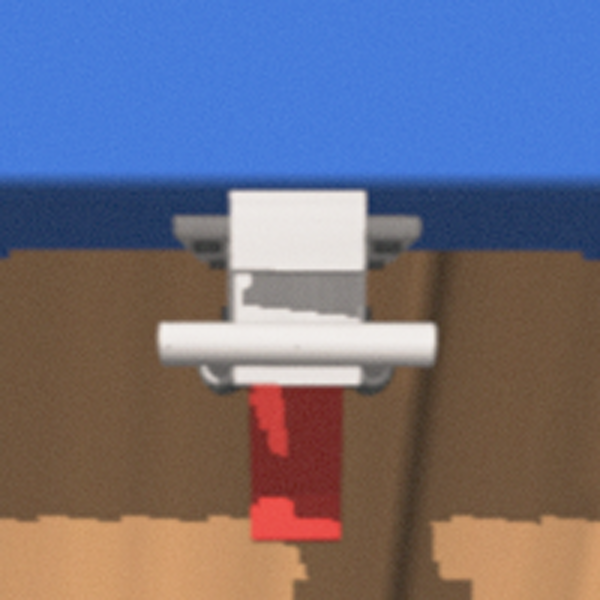

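View pics/s25c.png

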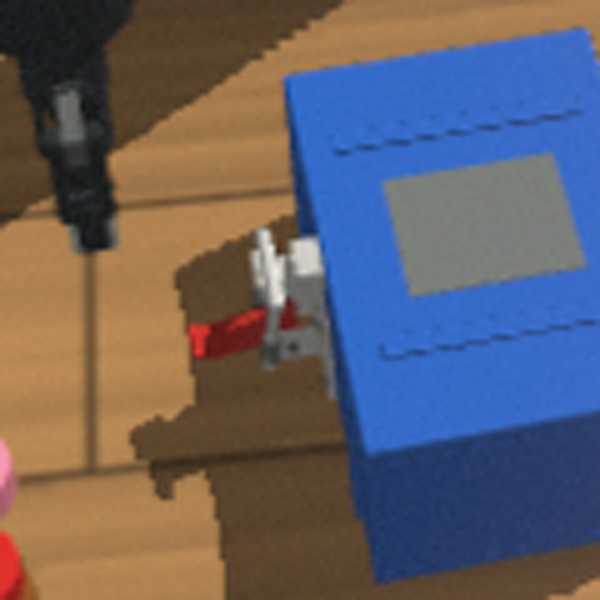

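```bash
cat >> h.py <<'E'
PIV=np.array([-104.,58.])
def leverpose(a,rho,tau=np.pi/4,back=0.):
    d=np.array([-np.sin(a),-np.cos(a)]); n=np.array([-np.cos(a),np.sin(a)])
    x=np.array([np.cos(tau),np.sin(tau)]); z=np.array([np.sin(tau),-np.cos(tau)])
    c=PIV+rho*d+7*n+11*np.clip(x@n/.5,-1,1)*x+back*n
    t=c-25*z
    lift=lambda v: v[0]*CX+v[1]*EZ
    X,Z=lift(x),lift(z); Y=np.cross(Z,X)
    return w(t[0],-0.5,t[1]), np.stack([X,Y,Z],1)
E
python3 - <<'E'
from h import *
np.set_printoptions(precision=2,suppress=True)
for a,r in [(1.6,41),(1.2,40),(.8,38),(.4,36),(0,34)]:
    p,R=leverpose(a,r,back=3); print(a,p,loc(p),ctrl.solve_ik(p,R))
p,R=leverpose(1.6,41,back=100); print(p,ctrl.solve_ik(p,R))
print(down(np.radians(5.5))[:,1],R[:,1])
D=np.load("pics/w25.npz"); f=dict(D); L=loc(D["X"])
m=(f["p"][...,0]>f["p"][...,1].astype(int)+70)&(np.abs(L[...,1])<15)&(L[...,0]>-170)&(L[...,0]<-100)
Q=L[m]; i=np.argsort(Q[:,0]); Q=Q[i]; print(len(Q),[Q[k] for k in range(0,len(Q),max(1,len(Q)//10))])
E
```

```text
1.6 [ 581.81 -164.33   94.65] [-154.59   -0.5    94.65] [-0.67  0.74  1.33  0.54  1.67 -0.88]
1.2 [ 581.97 -166.05   76.77] [-156.32   -0.5    76.77] [-0.67  0.76  1.33  0.53  1.65 -0.9 ]
0.8 [ 581.91 -165.41   56.6 ] [-155.68   -0.5    56.6 ] [-0.67  0.79  1.33  0.53  1.62 -0.91]
0.4 [ 581.44 -160.51   40.57] [-150.76   -0.5    40.57] [-0.67  0.81  1.33  0.54  1.6  -0.92]
0 [ 580.36 -149.27   33.9 ] [-139.46   -0.5    33.9 ] [-0.66  0.81  1.35  0.54  1.58 -0.92]
[ 581.54 -161.51  191.61] [-0.67  0.61  1.31  0.55  1.79 -0.8 ]
[1.  0.1 0. ] [1.  0.1 0. ]
1435 [array([-163.39,   13.13,   -0.33]), array([-151.37,    5.73,   56.98]), array([-147.89,    4.28,   55.95]), array([-144.44,    2.11,   54.74]), array([-140.74,   -4.39,   55.84]), array([-136.98,   -6.45,   58.21]), array([-132.88,   -2.18,   57.42]), array([-129.34,    4.18,   58.84]), array([-125.88,   -7.01,   59.72]), array([-122.5 ,    2.06,   60.47]), array([-118.51,    5.5 ,   60.59])]
```

Run:
```python
from h import *
np.set_printoptions(precision=1,suppress=True)
ctrl.gripper_to(0,40)
p,R=leverpose(1.6,41,back=90); ctrl.move_ptp(p,R); st()
p,R=leverpose(1.6,41,back=8); ctrl.move_l(p,R,vel=100,threshold=6); s=st()
for a,r in [(1.4,41),(1.2,40.5),(1.0,39)]:
    p,R=leverpose(a,r); ctrl.move_l(p,R,vel=50); s=st()
f=grab("scene","s26"); crop(f,180,190,320,320,"s26c",5)
```

```text
t79.1 pos [ 581.5 -162.3  180.9] F [0.2 0.5 1. ] w -0.3
t80.1 pos [ 582.2 -164.5  100.1] F [-0.2  0.  -0.5] w 0.3
t80.5 pos [ 581.6 -165.    82.9] F [ 0.6 -0.2  0.3] w -0.1
t80.9 pos [ 581.8 -165.3   73.4] F [0.1 1.2 1.8] w 0.2
t81.2 pos [ 581.8 -164.6   63.7] F [-0.3  0.7  1.7] w -0.6
```

View pics/s26c.png

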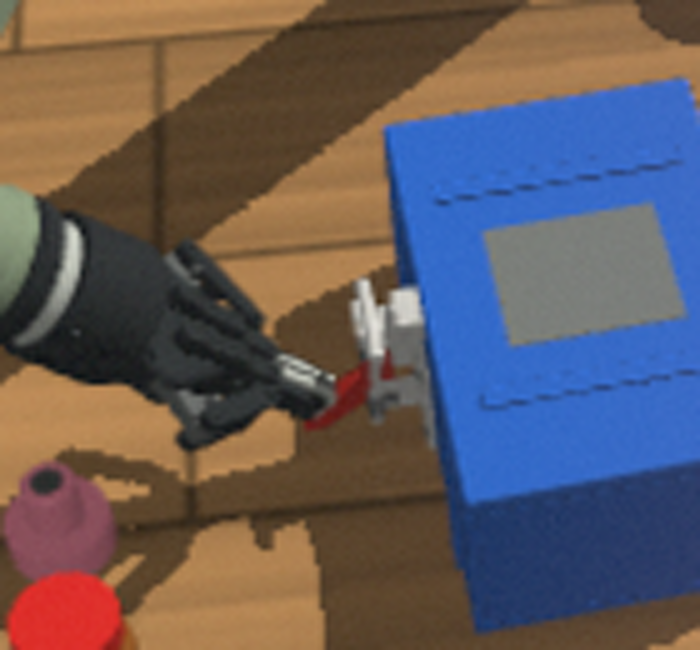

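Pushing the lever works and the loop is still hooked; continue.

Run:
```python
from h import *
np.set_printoptions(precision=1,suppress=True)
for a,r in [(.8,38),(.6,37),(.4,36),(.2,35),(.05,34)]:
    p,R=leverpose(a,r); ctrl.move_l(p,R,vel=50); s=st()
p,R=leverpose(0,34,back=-5); print(ctrl.move_l(p,R,vel=25,threshold=12)); st()
f=grab("scene","s27"); crop(f,180,190,320,320,"s27c",5)
```

```text
t81.6 pos [ 581.8 -163.6   54.4] F [0.4 0.7 1.9] w 0.0
t82.0 pos [ 581.5 -161.5   45.9] F [ 0.3 -0.2  1.4] w -0.4
t82.2 pos [ 580.9 -157.7   38.7] F [-0.4 -0.5  0.1] w 0.1
t82.5 pos [ 580.3 -152.5   34.3] F [0.2 0.2 0.1] w 0.3
t82.8 pos [ 579.9 -147.2   34.1] F [ 0.3 -0.1 -0.2] w -0.0
True
t83.1 pos [ 580.  -143.7   33.6] F [ 0.3 -1.3  1.6] w -0.0
```

View pics/s27c.png

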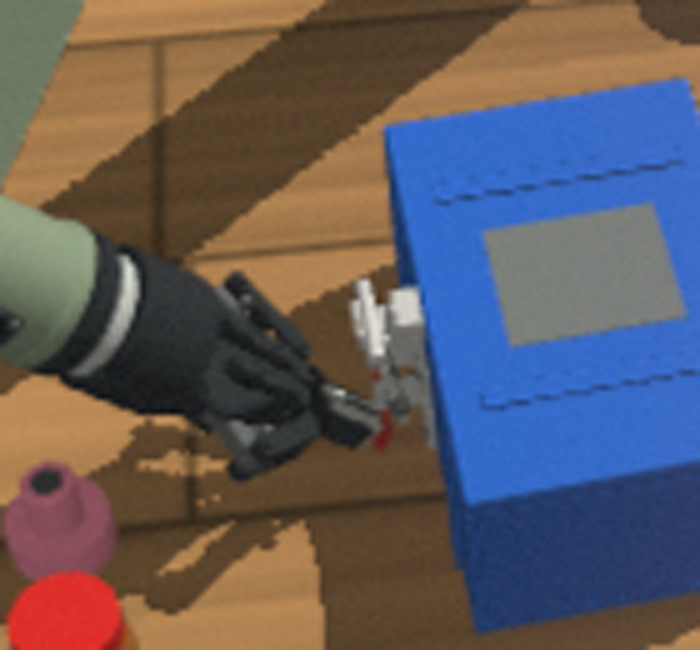

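Run:
```python
from h import *
np.set_printoptions(precision=1,suppress=True)
print(loc(sensors.read_state()["eef_pos"]))
p,R=leverpose(0,34,back=-6); print(ctrl.move_l(p,R,vel=20,threshold=15)); s=st(); print(loc(s["eef_pos"]))
p,R=leverpose(0,34,back=60); ctrl.move_l(p,R,vel=100)
p=p+[0,0,200]; ctrl.move_l(p,R,vel=200)
ctrl.move_ptp(w(-190,0,230),down(np.radians(5.5))); ctrl.hold(.2); st()
f=grab("wrist","w28"); np.savez("pics/w28.npz",X=cloud(f),**f); crop(f,220,0,420,200,"w28c",3)
f=grab("scene","s28"); crop(f,180,190,320,320,"s28c",5)
```

```text
[-133.9   -0.6   33.4]
False
t83.5 pos [ 580.  -143.5   33.5] F [-0.4 -9.8 -0.3] w -0.4
[-133.7   -0.7   33.5]
t86.2 pos [ 584.  -201.3  227.7] F [-0.7 -0.8 -0.4] w 0.0
```

View pics/w28c.png

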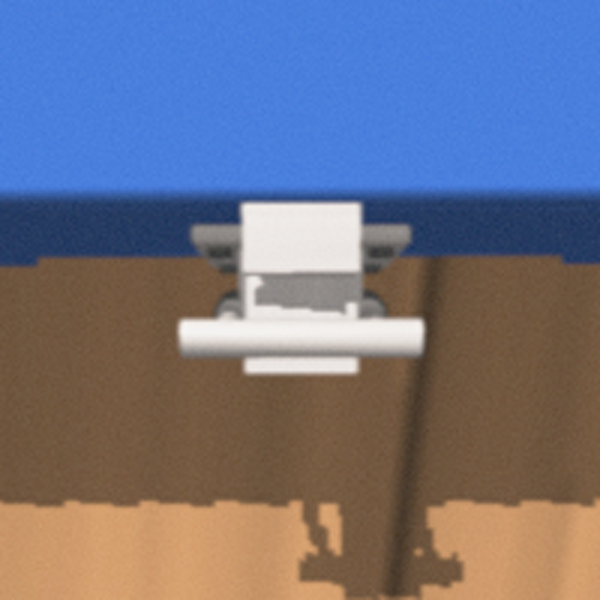

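View pics/s28c.png

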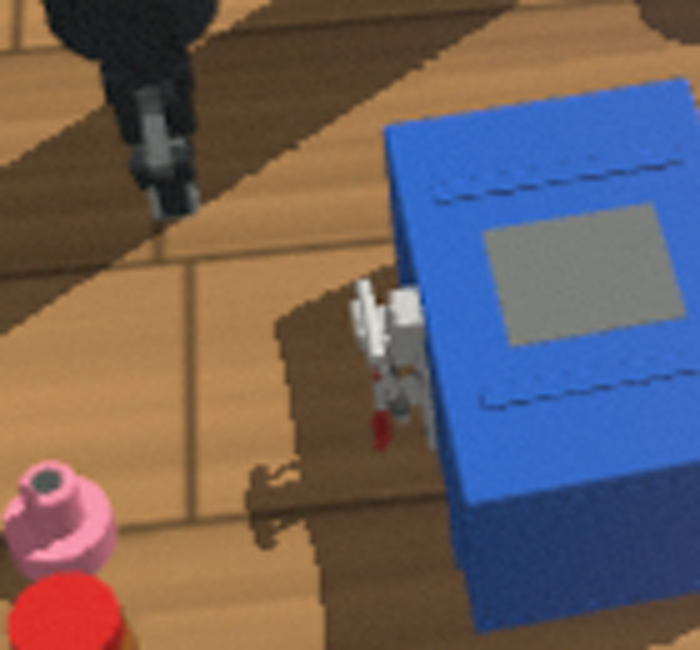

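Run:
```python
from h import *
np.set_printoptions(precision=1,suppress=True)
tau=1.0
x=np.array([np.cos(tau),np.sin(tau)]); z=np.array([np.sin(tau),-np.cos(tau)])
lift=lambda v: v[0]*CX+v[1]*EZ
X,Z=lift(x),lift(z); R=np.stack([X,np.cross(Z,X),Z],1)
try:
    ctrl.move_ptp(w(-240,0,190),R)
except Exception as e: print(e)
ctrl.hold(.2)
f=grab("wrist","w29"); L=loc(cloud(f)); p=f["p"].astype(int)
m=(p[...,0]>p[...,1]+60)&(np.abs(L[...,1])<14)&(L[...,0]>-170)&(L[...,0]<-90)&(L[...,2]<75)
Q=L[m]; Q=Q[np.argsort(Q[:,2])]; print(len(Q),[Q[k] for k in range(0,len(Q),max(1,len(Q)//10))])
grab("top","t29"); st()
```

```text
598 [array([-110.5,    4.2,   23.4]), array([-111.5,    8. ,   28.5]), array([-111. ,   -5.4,   33.1]), array([-110.7,   -5.4,   37.9]), array([-110.5,   -9. ,   42.5]), array([-111.3,   -3.4,   47. ]), array([-112. ,   -0.6,   51.2]), array([-111.5,   -8.8,   55.3]), array([-112.1,   -0.6,   59.3]), array([-107.8,   -6.9,   62.5]), array([-108.9,    4.7,   63.8])]
t87.3 pos [ 590.4 -247.8  192.1] F [-0.2 -0.7  0. ] w -0.1
```

View pics/w29.png

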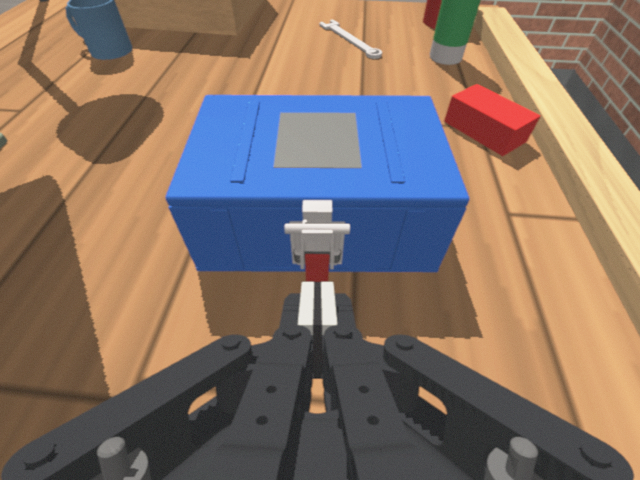

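View pics/t29.png

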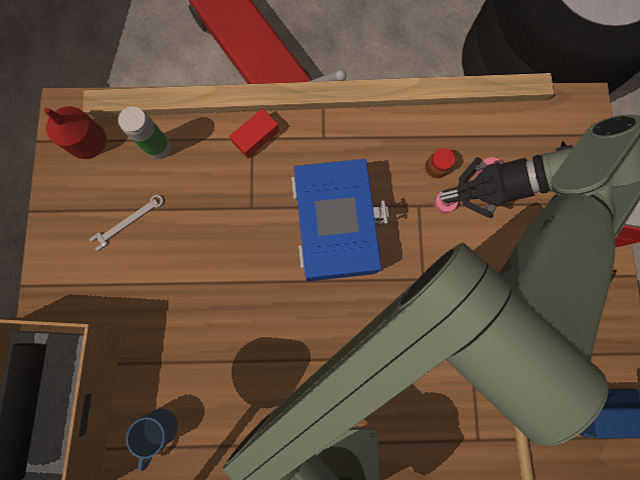

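Run:
```python
from h import *
s=sensors.read_state()["eef_pos"]
ctrl.move_l([s[0],s[1],300],vel=150)
ctrl.hold(.3); f=grab("top","t30"); grab("scene","s30"); st()
ctrl.finish_job()
```

```text
t88.6 pos [ 590.3 -247.8  299.5] F [ 0.8 -1.2 -0.7] w -0.1
the job is handed in; nothing more can be done
```

View pics/s30.png

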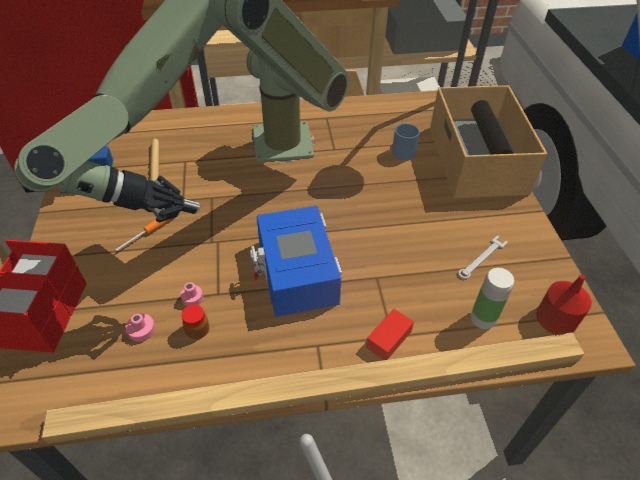

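The kit is packed, the case is closed and latched, and I handed the job in at about 89 s of the 210 s allowed.

- **Drivers:** The large and medium aluminium drivers stand in their own pockets. Their tops read about 63 mm high, close to the 64 mm they should be, given that the camera reads about 1 mm low. No small driver or green crossbar was visible in any picture.
- **Tray and drive bar:** The tray touched down exactly at its seated height. The drive bar lies between the stops of the narrow bay on the hinge side.
- **Lid:** The fingertips stopped on it at 110 mm, which is the closed height.
- **Latch:** The loop bar lies in the keeper channel. The red lever went past its dead point, and its outer face measures vertical about 7 mm out from the pivot, so it is home.
- **Bystanders:** The pink look-alikes, jar, spanner and screwdriver look untouched in the last picture. I did not re-measure them.

None of the final checks failed. While lowering the loop bar, the pose worked out from the arm ran a few mm above what the camera showed. I went by the camera and the contact force.

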